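# Kit the parts of an opened control unit

## Task

Lay out the four parts taken from the control unit for refitting: put the heat sink, the connector, the coil and the capacitor each on the blue pad that bears its own printed yellow silhouette, centred on the print, the way up it stands now, with the heat sink and the connector turned square to their prints (either way round). Set each part down gently, never dropping it, and leave the amber flux jar and the brass-filled tin between them where they are.

Things in the scene. Friction and masses are not known exactly. Their poses are not given: they have to be found in the camera images.
- heatsink: Loose finned heat sink, anodised bright blue, 56 x 40 mm, 25 mm high, about 90 g, standing on its base with the fins up. Origin: centre of its underside; x along the 56 mm length and the fins, y across (the two outer fins are flat grip faces 40 mm apart), z up.
- connector: Loose black plastic plug housing with two open chambers of brass pins on top, 76 x 24 mm, 28 mm high, about 40 g. Origin: centre of its underside; x along the 76 mm length, y across the flat 24 mm sides (grip these), z up.
- coil: Loose ring coil lying flat: green ring core wound with copper wire, outer diameter 46 mm over the wire (the solid core gripped is 44 mm), hole about 20 mm, 20 mm high, about 60 g. Origin: centre of its underside, on the ring's axis; z up.
- capacitor: Loose red capacitor can standing upright, diameter 30 mm, 40 mm high, bare metal top, about 45 g. Origin: centre of its underside; z up along the can.
- pad_heatsink: Fixed dark-blue flat kitting pad, 100 x 64 mm, 4 mm thick, lying on the bench; no rim. Printed on it in yellow, centred: the heat sink's silhouette, a 60 x 44 mm rectangle with six dark lines along its length (long side along x). Origin: centre of the pad's underside (z = 0), under the centre of the print; x along the pad's 100 mm side, y along its 64 mm side, z up.
- pad_connector: Fixed dark-blue flat kitting pad, 100 x 64 mm, 4 mm thick, lying on the bench; no rim. Printed on it in yellow, centred: the connector's silhouette, a narrow 80 x 28 mm rectangle with two dark windows end to end (long side along x). Origin: centre of the pad's underside (z = 0), under the centre of the print; x along the pad's 100 mm side, y along its 64 mm side, z up.
- pad_coil: Fixed dark-blue flat kitting pad, 100 x 64 mm, 4 mm thick, lying on the bench; no rim. Printed on it in yellow, centred: the coil's silhouette, a large ring of 50 mm diameter with a dark centre spot of 20 mm diameter. Origin: centre of the pad's underside (z = 0), under the centre of the print; x along the pad's 100 mm side, y along its 64 mm side, z up.
- pad_capacitor: Fixed dark-blue flat kitting pad, 100 x 64 mm, 4 mm thick, lying on the bench; no rim. Printed on it in yellow, centred: the capacitor's silhouette, a small disc of 34 mm diameter with a short dark bar in it. Origin: centre of the pad's underside (z = 0), under the centre of the print; x along the pad's 100 mm side, y along its 64 mm side, z up.
- flux_jar: Bystander: small loose closed amber glass jar with a black cap, diameter 32 mm, 36 mm high, 60 g. Origin: centre of its underside; z up. Must stay where it is.
- tip_tin: Bystander: small loose round dark steel tin with brass filling, diameter 40 mm, 27 mm high, 90 g. Origin: centre of its underside; z up. Must stay where it is.
Mind the look-alikes: they are no part of the job. Leave any red or turquoise look-alike of the pad_capacitor alone.

How it is judged (in metres and radians):
At the end, for the whole second after the job is handed in: Each part stands released and at rest on its own pad, upright (0.1 rad), centred within 12 mm, underside 2 to 7 mm above the bench; heat sink and connector parallel to the print within 0.26 rad; jar and tin within 25 mm of where they began (horizontal distance between heatsink and pad_heatsink below 0.012 m and height (world z) of heatsink between 0.002 and 0.007 m and angle between each of heatsink, connector, coil, capacitor's own z axis and vertical below 0.1 rad and linear speed of each of heatsink, connector, coil, capacitor below 0.02 m/s and angular speed of each of heatsink, connector, coil, capacitor below 0.2 rad/s and angle between the x axis of heatsink and the x axis of pad_heatsink, either way round below 0.26 rad and horizontal distance between connector and pad_connector below 0.012 m and height (world z) of connector between 0.002 and 0.007 m and angle between the x axis of connector and the x axis of pad_connector, either way round below 0.26 rad and horizontal distance between coil and pad_coil below 0.012 m and height (world z) of coil between 0.002 and 0.007 m and horizontal distance between capacitor and pad_capacitor below 0.012 m and height (world z) of capacitor between 0.002 and 0.007 m and distance of each of flux_jar, tip_tin from where it was at the start of the episode below 0.025 m); the robot touches nothing.
It fails at once if the jar is shifted by more than 25 mm or tipped over (distance of flux_jar from where it was at the start of the episode above 0.025 m or angle between flux_jar's own z axis and vertical above 0.5 rad).
It fails at once if the tin is shifted by more than 25 mm or tipped over (distance of tip_tin from where it was at the start of the episode above 0.025 m or angle between tip_tin's own z axis and vertical above 0.5 rad).
It fails at once if a part is dropped or thrown (moves freely faster than 0.7 m/s, as in a fall of more than 25 mm) ((linear speed of heatsink above 0.7 m/s and contact force between the fingers and heatsink below 0.05 N) or (linear speed of connector above 0.7 m/s and contact force between the fingers and connector below 0.05 N) or (linear speed of coil above 0.7 m/s and contact force between the fingers and coil below 0.05 N) or (linear speed of capacitor above 0.7 m/s and contact force between the fingers and capacitor below 0.05 N)).
It also fails if it takes over 118 s, if anything falls off the work surface, if the arm or the gripper's body presses on something with over 40 N, if the wrist force passes 120 N, or if a joint passes its speed limit or range.

## Robot

A 6-joint arm with a two-finger parallel gripper is mounted at the origin on the work surface. World frame = base frame: x ahead of the robot, y to its left, z up, the work surface at z = 0. Lengths are in m, angles in degrees, forces in N, time in s.
With the tool pointing down it reaches from about 0.4 to 0.825 m from the base axis. Payload 7 kg.
Tool frame: the origin (TCP) lies midway between the tips of the shut fingers; the grasp point (between the pads) lies 19 mm behind it (r.hold_point_z is the distance from the TCP to the grasp point, in m); x points along the fingers, y is the direction in which the jaws open and shut, and the axes are right-handed (so a half turn about x gives the same grasp; the last joint's range is limited). The gripper opens to 88 mm and grips with 3 to 60 N. Pads are 19 mm wide; open, the fingers measure 130 mm over their backs; the gripper's body (78 mm by 193 mm) begins 47 mm behind the grasp point.
Start: joints at [-58.264, 20.546, 0.682, 0, -70.136, -16.507], TCP at [0.177, -0.651, 0.227] pointing down, gripper open.
Joint ranges: [-176.03, 176.03], [-82.01, 121.73], [-58.28, 71.71], [-173.87, 95.51], [-174.79, -0.11], [-173.66, 173.66]. Speed limits (degrees/s): [136.94, 136.94, 172.46, 180, 180, 180].

## Interface

Orientations are given as [roll, pitch, yaw] about the fixed x, y, z axes, in that order (R = Rz(yaw) Ry(pitch) Rx(roll)).
In Python, from plant import r, viewer, order gives the robot as it stands. The module is installed in compiled form; this text tells all that it offers.
- The arm moves only by the shell command python3 -m creep 'ROWS' [FORCE]. ROWS is JSON, a list of rows, each an object of numbers: "ax", "ay", "az": the turn, a rotation vector about the tool's x, y, z in degrees; "tx", "ty", "tz": the shift along the tool's x, y, z in m; "fingers": the finger opening in m, from 0 to 0.0876. A call has 1 to 5 rows; each row is the pose to reach, as a shift and turn from the pose commanded when the call began, along the tool's axes at that moment; what a row does not reach only later rows make up. A row lasts 1/10 s, in which the tool goes at most 50 mm and 8.59 degrees, less where a joint would pass 70% of its speed; a pose out of reach is approached as far as the arm can. A call with a gripper value outside its range is refused whole. The fingers move at their own pace and stop on an object; FORCE is the grip in N (left out, the last holds). Time passes only in rows, so rows that repeat a pose let the fingers close. It gives the time, the measured TCP pose, the force and the opening at its end, in the units of the state.
- r.get_state(): the state, without advancing time (a new reading comes with each control period).
- viewer.capture(name): name is "scene" or "top"; returns a dict with "pixels" (480x640x3 uint8, blue, green, red), "depth" (480x640 float32, m along the optical axis (not along the pixel's ray), 0 where there is no reading), "fx", "fy", "cx", "cy" (pixels), "k1" (the pictures are not rectified: a ray, as slopes to the right and down, at radius r is drawn at 1 + k1 r^2 times it, then the intrinsics apply), "rvec" (rotation vector, rad) and "tvec" (3), from world to camera coordinates, as OpenCV has them. Camera axes: x right, y down, z forward; pixel columns grow to the right and rows downward; lengths in m; the calibration is good to about 2 mm. A picture is of the moment at which its call begins.
- order.close_job(): hands the job in, once; it reports no verdict.
The state is a dict: "time_s": time; "joints": joint angles; "qd": joint speeds; "joint_torque": joint torques, N m; "tcp_pos": TCP position; "eef_rot": TCP orientation; "contact_force": force on the tool from outside, world axes, zero at the start; "moment": the same for the moment, N m; "gripper_width": finger opening in m.
Only numpy, scipy, OpenCV 4.12 (cv2) and the standard library are available. Lean on these libraries where they do the work, as an engineer would, in place of code of your own. Each camera call takes 0.05 s, during which the arm holds its last target.

## Working session

There is one attempt and no reset: what is moved stays moved. The work goes in short steps, Python scripts to look and compute and a shell command to move; the robot and the scene stay as the last step left them, time stands still between calls to the robot, and variables do not carry over. Pictures are saved under pics/ and viewed, and the job is handed in when it is done.

```bash
mkdir -p pics; ls; python3 - <<'E'
from plant import r, viewer, order
import cv2
print(r.get_state(), r.hold_point_z)
for n in("scene","top"):
    c=viewer.capture(n); cv2.imwrite(f"pics/{n}0.png",c["pixels"]); print({k:v for k,v in c.items() if k not in("pixels","depth")})
E
```

```text
pics
{'time_s': 0.0, 'joints': array([-5.82659446e+01,  2.05921357e+01,  6.34613672e-01, -1.82334149e-02,
       -7.01358840e+01, -1.65067789e+01]), 'qd': array([ 0.0813894 , -0.00601035,  0.02329194,  0.0079384 , -0.04438108,
       -0.04368928]), 'joint_torque': array([ 2.75812827e-04, -5.82719886e+01,  2.93051594e+01,  6.99706793e+00,
        7.03178113e-03, -9.70552696e-05]), 'tcp_pos': array([ 0.17712664, -0.65085097,  0.22562709]), 'eef_rot': array([ 96.10971947,  89.90503375, 111.33078643]), 'contact_force': array([-0.18602295, -0.10506269, -0.6101081 ]), 'moment': array([ 0.05241742,  0.06073442, -0.0170993 ]), 'gripper_width': 0.08750776869029515} 0.0188
{'fx': 608.0372881554455, 'fy': 608.0372881554455, 'cx': 323.4793645581667, 'cy': 244.00146828826846, 'k1': -0.14261221548054512, 'rvec': array([ 0.6672096 ,  2.45911071, -1.3526184 ]), 'tvec': array([ 0.38696197, -0.07971405,  1.50441773])}
{'fx': 585.4690283218422, 'fy': 585.4690283218422, 'cx': 323.36475536995044, 'cy': 240.00070594762948, 'k1': -0.1958077360313797, 'rvec': array([ 2.18551883, -2.15253157,  0.09045544]), 'tvec': array([-0.01087751,  0.43968298,  1.2978513 ])}
```

View pics/scene0.png

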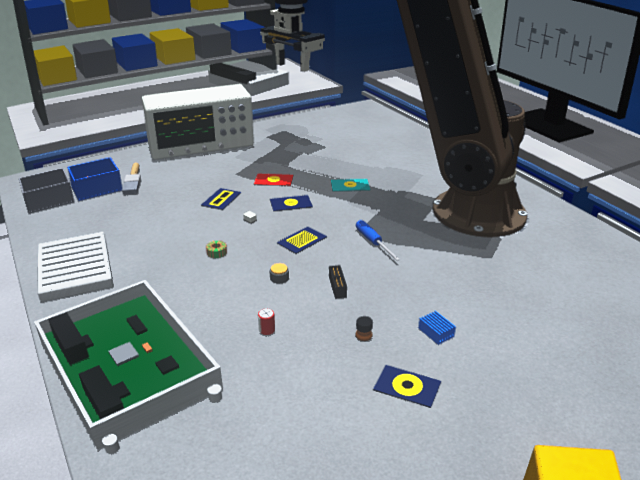

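View pics/top0.png

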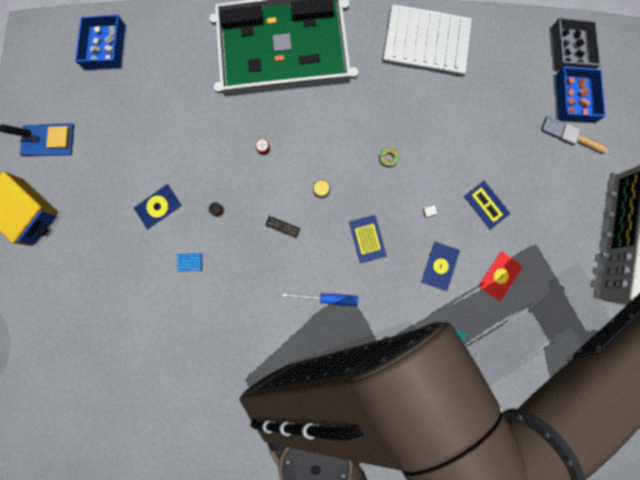

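```bash
cat > h.py <<'E'
import numpy as np, cv2
from scipy.spatial.transform import Rotation as R
from plant import r, viewer, order
def cap(n):
    c=viewer.capture(n); c['K']=np.array([[c['fx'],0,c['cx']],[0,c['fy'],c['cy']],[0,0,1]])
    c['R']=R.from_rotvec(c['rvec']).as_matrix(); c['D']=np.array([c['k1'],0,0,0]); return c
def rays(c,px):
    u=cv2.undistortPoints(np.asarray(px,float).reshape(-1,1,2),c['K'],c['D'],None,None).reshape(-1,2)
    return np.c_[u,np.ones(len(u))]@c['R'], -c['R'].T@c['tvec']
def plane(c,px,z):
    d,o=rays(c,px); return o+d*((z-o[2])/d[:,2])[:,None]
def depth(c,px):
    px=np.asarray(px); d,o=rays(c,px); p=px.astype(int); return o+d*c['depth'][p[:,1],p[:,0]][:,None]
def pix(c,p): return cv2.projectPoints(np.asarray(p,float).reshape(-1,3),c['rvec'],c['tvec'],c['K'],c['D'])[0].reshape(-1,2)
def tool():
    s=r.get_state(); return np.array(s['tcp_pos']),R.from_euler('xyz',s['eef_rot'],degrees=True).as_matrix(),s
def hsv(c): return cv2.cvtColor(c['pixels'],cv2.COLOR_BGR2HSV)
def maskpx(m,win):
    x0,y0,x1,y1=win; mm=np.zeros_like(m); mm[y0:y1,x0:x1]=m[y0:y1,x0:x1]
    n,l,s,_=cv2.connectedComponentsWithStats(mm); k=1+np.argmax(s[1:,4]); ys,xs=np.where(l==k); return np.c_[xs,ys]
def rect(p):
    (c,wh,a)=cv2.minAreaRect((p[:,:2]*1000).astype(np.float32)); w,h=wh
    if w<h: a+=90
    return np.round(c,1),np.round(sorted(wh),1),round((a+90)%180-90,1)
E
python3 - <<'E'
from h import *
c=cap('top'); H=hsv(c); 
p,M,s=tool(); print(p.round(4),M.round(3))
blue=cv2.inRange(H,(100,90,30),(130,255,255)); yel=cv2.inRange(H,(22,120,110),(38,255,255))
print('depth zero frac',(c['depth']==0).mean())
def rep(n,px,z):
    q=plane(c,px,z); d=depth(c,px); print(n,len(px),rect(q),'mean',(q.mean(0)*1000).round(1)[:2],'z pct',np.percentile(d[:,2],[5,50,95]).round(4))
pads=dict(hs=(335,205,400,270),con=(455,170,520,240),coil=(125,175,190,235),cap=(415,235,465,300))
for n,w in pads.items():
    rep('pad_'+n,maskpx(blue|yel,w),.004); rep('  print',maskpx(yel,w),.004)
rep('heatsink',maskpx(cv2.inRange(H,(95,120,60),(125,255,255)),(165,240,215,285)),.025)
dark=cv2.inRange(H,(0,0,0),(180,255,70))
rep('conn',maskpx(dark,(255,205,310,250)),.028)
sat=cv2.inRange(H,(0,70,40),(180,255,255))
rep('coil',maskpx(sat,(370,140,410,175)),.020)
V=c['depth']
# depth segmentation
ys,xs=np.mgrid[0:480,0:640]; P=depth(c,np.c_[xs.ravel(),ys.ravel()]).reshape(480,640,3)
hi=((P[...,2]>.012)&(P[...,2]<.06)).astype(np.uint8)
for n,w,z in [('heatsink',(165,240,215,285),.025),('conn',(255,205,310,250),.028),('coil',(370,140,410,175),.02),('cap',(245,130,280,165),.04),('tin',(300,170,345,205),.027),('jar',(200,195,235,225),.036),('white',(415,200,445,222),.02)]:
    px=maskpx(hi,w); rep('D '+n,px,z)
    t=P[px[:,1],px[:,0]]; t=t[t[:,2]>np.percentile(t[:,2],70)-.006]; print('   top',rect(t),t.mean(0).round(4))
E
```

```text
[ 0.1772 -0.651   0.2258] [[-0.    -0.263  0.965]
 [ 0.001  0.965  0.263]
 [-1.     0.001 -0.   ]]
depth zero frac 0.0038671875
pad_hs 493 (array([ 446.2, -104. ]), array([61.2, 96.9]), 15.6) mean [ 445.3 -104. ] z pct [-0.0004  0.0036  0.0082]
  print 476 (array([ 446. , -104.2]), array([43. , 58.7]), 15.3) mean [ 446.2 -104.2] z pct [-0.0001  0.0041  0.0084]
pad_con 803 (array([ 529.8, -382.6]), array([61.6, 96.9]), 38.8) mean [ 529.7 -382.2] z pct [-0.0006  0.0038  0.0083]
  print 286 (array([ 530.2, -383. ]), array([28. , 80.2]), 39.0) mean [ 530.4 -383. ] z pct [-0.0006  0.0039  0.0088]
pad_coil 902 (array([514.9, 386.1]), array([61.3, 97.1]), -54.4) mean [514.8 385.7] z pct [-0.0001  0.0045  0.0092]
  print 317 (array([515.5, 386.5]), array([47.3, 48.8]), -89.5) mean [515.2 386.9] z pct [0.0001 0.0048 0.0096]
pad_cap 868 (array([ 386. , -272.4]), array([61.2, 96.8]), -18.4) mean [ 385.7 -271.9] z pct [-0.0005  0.0038  0.0081]
  print 164 (array([ 385.7, -272.7]), array([30.1, 32.1]), 0.1) mean [ 386.3 -272.3] z pct [-0.0009  0.0041  0.0088]
heatsink 425 (array([385.9, 299.5]), 
[... 954 characters left out ...]
 138.4] z pct [0.0179 0.0399 0.0454]
   top (array([653.2, 139.8]), array([28.4, 29.2]), -68.5) [0.6528 0.1398 0.0411]
D tin 240 (array([556.2,   2.9]), array([36.2, 39.1]), 0.8) mean [555.8   2.7] z pct [0.0183 0.0252 0.0307]
   top (array([557.3,   3.5]), array([36.1, 37.4]), -43.4) [0.5571 0.0027 0.026 ]
D jar 159 (array([504.9, 240.1]), array([29.8, 32.3]), 2.0) mean [505.4 240.4] z pct [0.0248 0.0361 0.0402]
   top (array([506.8, 242. ]), array([27.2, 30. ]), 47.7) [0.5066 0.2416 0.0363]
D white 102 (array([ 509.9, -245.3]), array([19.5, 27.2]), -70.7) mean [ 509.9 -245.6] z pct [0.0133 0.0174 0.0219]
   top (array([ 510.4, -246.3]), array([19.8, 26.4]), -69.8) [ 0.5105 -0.246   0.0178]
```

```bash
python3 - <<'E'
from h import *
c=cap('top'); im=c['pixels'][110:300,120:530]
cv2.imwrite('pics/z1.png',cv2.resize(im,(800,371),interpolation=cv2.INTER_CUBIC))
E
```

```text
(no output)
```

View pics/z1.png

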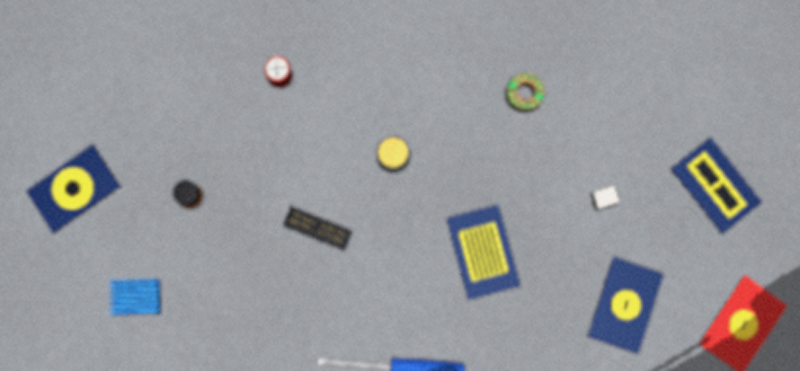

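```bash
python3 - <<'E'
from h import *
c=cap('scene'); H=hsv(c); t=cap('top')
print('cams',(-c['R'].T@c['tvec']).round(3),(-t['R'].T@t['tvec']).round(3))
blue=cv2.inRange(H,(95,120,60),(125,255,255));yel=cv2.inRange(H,(22,120,110),(38,255,255))
# scene cross-check: predicted centres of top-faces and pads
pts=dict(hs=(.3859,.2995,.025),con=(.468,.089,.028),coil=(.635,-.1515,.02),cap=(.6515,.1390,.04),p_hs=(.446,-.104,.004),p_con=(.530,-.3828,.004),p_coil=(.515,.3863,.004),p_cap=(.386,-.2725,.004),tin=(.5565,.003,.027),jar=(.506,.241,.036))
im=c['pixels'].copy()
for n,p in pts.items():
    u=pix(c,p)[0]; cv2.circle(im,tuple(u.round().astype(int)),1,(255,0,255),-1); print(n,u.round(1))
cv2.imwrite('pics/z2.png',cv2.resize(im[170:410,190:470],(800,686),interpolation=cv2.INTER_CUBIC)[:600])
for n,w in dict(hs=(275,225,330,255),con=(200,185,245,212),coil=(385,365,430,402),cap=(280,195,305,210)).items():
    q=plane(c,maskpx(yel,w),.004); print(n,rect(q),q.mean(0).round(4))
E
```

```text
cams [1.002 0.935 0.736] [ 0.317 -0.018  1.333]
hs [435.9 321. ]
con [337.8 275.6]
coil [215.6 245.8]
cap [266.3 313.2]
p_hs [301.5 239. ]
p_con [220.7 198.2]
p_coil [407.1 384.7]
p_cap [290.3 202.3]
tin [279.1 267.6]
jar [364.  320.2]
hs (array([ 444.5, -105.8]), array([44.8, 61.5]), 15.4) [ 0.4451 -0.1055  0.004 ]
con (array([ 527.6, -385.6]), array([30.2, 82. ]), 39.6) [ 0.5289 -0.3847  0.004 ]
coil (array([514.3, 385.6]), array([48.6, 50.4]), -31.1) [0.5145 0.3857 0.004 ]
cap (array([ 384.8, -273.9]), array([31.9, 33.2]), -30.3) [ 0.3843 -0.2748  0.004 ]
```

```bash
cat > go.py <<'E'
import sys
from h import *
# usage: x y z phi  -> shift and turn in tool axes, from the measured pose
p,M,s=tool(); x,y,z,phi=map(float,sys.argv[1:5])
f=np.radians(phi); ty=np.array([np.cos(f),np.sin(f),0]); tx=np.array([0,0,-1.]); T=np.c_[tx,ty,np.cross(tx,ty)]
d=M.T@(np.array([x,y,z])-p); a=R.from_matrix(M.T@T).as_rotvec(degrees=True)
print('t',s['time_s'],'tcp',p.round(4),'phi',np.degrees(np.arctan2(M[1,1],M[0,1])).round(1),'q',np.round(s['joints'],0),'w',round(s['gripper_width'],4),'F',s['contact_force'].round(1))
print('SHIFT tx ty tz',d.round(4),'dist',np.linalg.norm(d).round(3),'TURN',a.round(1))
E
python3 go.py .635 -.1515 .12 181.8
```

```text
t 0.3 tcp [ 0.1773 -0.6511  0.2262] phi 105.2 q [-58.  21.   1.  -0. -70. -17.] w 0.0876 F [ 0.8 -0.4 -0.5]
SHIFT tx ty tz [0.1064 0.3618 0.5729] dist 0.686 TURN [-76.6   0.   -0. ]
```

```bash
python3 -m creep '[{"tx":0.003,"ty":0.011,"tz":0.017,"ax":-4},{"tx":0.01,"ty":0.034,"tz":0.054,"ax":-11},{"tx":0.018,"ty":0.058,"tz":0.092,"ax":-19},{"tx":0.025,"ty":0.082,"tz":0.13,"ax":-27},{"tx":0.032,"ty":0.106,"tz":0.168,"ax":-35}]'; python3 go.py .635 -.1515 .12 181.8
```

```text
t 0.3 tcp [ 0.1773 -0.6511  0.2262] phi 105.2 q [-58.  21.   1.  -0. -70. -17.] w 0.0876 F [ 0.8 -0.4 -0.5]
SHIFT tx ty tz [0.1064 0.3618 0.5729] dist 0.686 TURN [-76.6   0.   -0. ]invalid input
```

```bash
python3 -m creep '[{"ax":-4,"ay":0,"az":0,"tx":0.003,"ty":0.011,"tz":0.017,"fingers":0.0876},{"ax":-11,"ay":0,"az":0,"tx":0.01,"ty":0.034,"tz":0.054,"fingers":0.0876},{"ax":-19,"ay":0,"az":0,"tx":0.018,"ty":0.058,"tz":0.092,"fingers":0.0876},{"ax":-27,"ay":0,"az":0,"tx":0.025,"ty":0.082,"tz":0.13,"fingers":0.0876},{"ax":-35,"ay":0,"az":0,"tx":0.032,"ty":0.106,"tz":0.168,"fingers":0.0876}]'; python3 go.py .635 -.1515 .12 181.8
```

```text
time_s: 0.8
tcp_pos: [0.3123, -0.5035, 0.1944]
eef_rot: [-91.0, 90.0, -40.5]
contact_force: [1.2, -0.3, -0.3]
gripper_width: 0.0875
t 0.8 tcp [ 0.3123 -0.5035  0.1944] phi 140.5 q [-39.  14. -13.   0. -63.  -0.] w 0.0875 F [ 1.2 -0.3 -0.3]
SHIFT tx ty tz [ 0.0744 -0.0253  0.4769] dist 0.483 TURN [-41.3  -0.    0. ]
```

```bash
python3 -m creep '[{"ax":-8,"ay":0,"az":0,"tx":0.007,"ty":-0.002,"tz":0.045,"fingers":0.0876},{"ax":-16,"ay":0,"az":0,"tx":0.014,"ty":-0.005,"tz":0.09,"fingers":0.0876},{"ax":-24,"ay":0,"az":0,"tx":0.021,"ty":-0.007,"tz":0.135,"fingers":0.0876},{"ax":-32,"ay":0,"az":0,"tx":0.028,"ty":-0.01,"tz":0.18,"fingers":0.0876},{"ax":-40,"ay":0,"az":0,"tx":0.035,"ty":-0.012,"tz":0.225,"fingers":0.0876}]'; python3 go.py .635 -.1515 .12 181.8
```

```text
time_s: 1.3
tcp_pos: [0.4659, -0.3381, 0.1596]
eef_rot: [-114.5, 90.0, -24.0]
contact_force: [-0.4, -0.8, -0.1]
gripper_width: 0.0878
t 1.3 tcp [ 0.4659 -0.3381  0.1596] phi -179.4 q [-17.  14. -18.   0. -58.  17.] w 0.0878 F [-0.4 -0.8 -0.1]
SHIFT tx ty tz [ 0.0397 -0.1709  0.185 ] dist 0.255 TURN [-1.2 -0.   0. ]
```

```bash
python3 -m creep '[{"ax":0,"ay":0,"az":0,"tx":0.007,"ty":-0.031,"tz":0.034,"fingers":0.0876},{"ax":-1,"ay":0,"az":0,"tx":0.014,"ty":-0.063,"tz":0.068,"fingers":0.0876},{"ax":-1,"ay":0,"az":0,"tx":0.021,"ty":-0.095,"tz":0.103,"fingers":0.0876},{"ax":-1,"ay":0,"az":0,"tx":0.028,"ty":-0.127,"tz":0.137,"fingers":0.0876},{"ax":-1,"ay":0,"az":0,"tx":0.035,"ty":-0.152,"tz":0.165,"fingers":0.0876}]'; python3 go.py .635 -.1515 .06 181.8
```

```text
time_s: 1.8
tcp_pos: [0.6177, -0.1719, 0.1243]
eef_rot: [-98.9, 90.0, -7.6]
contact_force: [0.7, 0.2, 0.6]
gripper_width: 0.0875
t 1.8 tcp [ 0.6177 -0.1719  0.1243] phi -178.7 q [  2.  22. -11.   0. -57.  -1.] w 0.0875 F [0.7 0.2 0.6]
SHIFT tx ty tz [ 0.0643 -0.0177  0.02  ] dist 0.07 TURN [-0.5 -0.   0. ]
```

```bash
python3 -m creep '[{"ax":0,"ay":0,"az":0,"tx":0.01,"ty":-0.009,"tz":0.01,"fingers":0.0876},{"ax":0,"ay":0,"az":0,"tx":0.025,"ty":-0.016,"tz":0.018,"fingers":0.0876},{"ax":0,"ay":0,"az":0,"tx":0.045,"ty":-0.018,"tz":0.02,"fingers":0.0876},{"ax":0,"ay":0,"az":0,"tx":0.062,"ty":-0.018,"tz":0.02,"fingers":0.0876},{"ax":0,"ay":0,"az":0,"tx":0.064,"ty":-0.018,"tz":0.02,"fingers":0.0876}]'; python3 go.py .635 -.1515 .004 181.8
python3 - <<'E'
from h import *
for n,w in(("scene",(120,150,320,300)),("top",(290,90,490,240))):
    c=cap(n); x0,y0,x1,y1=w; cv2.imwrite(f'pics/a_{n}.png',cv2.resize(c['pixels'][y0:y1,x0:x1],(600,450)))
E
```

```text
time_s: 2.3
tcp_pos: [0.6311, -0.1542, 0.0575]
eef_rot: [85.1, 89.7, 176.2]
contact_force: [-0.0, 1.0, -0.1]
gripper_width: 0.0876
t 2.3 tcp [ 0.6311 -0.1542  0.0575] phi -178.8 q [  3.  27. -14.  -0. -50.  -2.] w 0.0876 F [-0.   1.  -0.1]
SHIFT tx ty tz [ 0.0535 -0.0042  0.0026] dist 0.054 TURN [-0.6  0.  -0.3]
```

View pics/a_scene.png

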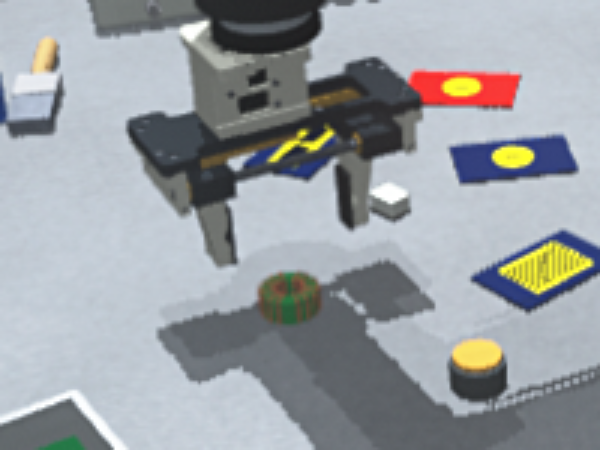

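The open fingers straddle the coil (about pixel 290,298 in the crop), so the descent is clear.

```bash
python3 -m creep '[{"ax":0,"ay":0,"az":0,"tx":0.012,"ty":-0.002,"tz":0.002,"fingers":0.0876},{"ax":0,"ay":0,"az":0,"tx":0.028,"ty":-0.003,"tz":0.003,"fingers":0.0876},{"ax":0,"ay":0,"az":0,"tx":0.044,"ty":-0.003,"tz":0.003,"fingers":0.0876},{"ax":0,"ay":0,"az":0,"tx":0.052,"ty":-0.003,"tz":0.003,"fingers":0.0876},{"ax":0,"ay":0,"az":0,"tx":0.052,"ty":-0.003,"tz":0.003,"fingers":0.0876}]' ; python3 go.py .635 -.1515 .004 181.8
```

```text
time_s: 2.9
tcp_pos: [0.6359, -0.1506, 0.0075]
eef_rot: [87.0, 89.9, 178.2]
contact_force: [0.1, 0.7, 0.3]
gripper_width: 0.0876
t 2.9 tcp [ 0.6359 -0.1506  0.0075] phi -178.8 q [  4.  30. -16.  -0. -44.  -3.] w 0.0876 F [0.1 0.7 0.3]
SHIFT tx ty tz [ 0.0035  0.0009 -0.0009] dist 0.004 TURN [-0.6  0.  -0.1]
```

```bash
python3 -m creep '[{"ax":0,"ay":0,"az":0,"tx":0.002,"ty":0,"tz":0,"fingers":0.06},{"ax":0,"ay":0,"az":0,"tx":0.002,"ty":0,"tz":0,"fingers":0.04},{"ax":0,"ay":0,"az":0,"tx":0.002,"ty":0,"tz":0,"fingers":0.03},{"ax":0,"ay":0,"az":0,"tx":0.002,"ty":0,"tz":0,"fingers":0.03},{"ax":0,"ay":0,"az":0,"tx":0.002,"ty":0,"tz":0,"fingers":0.03}]' 20; python3 -m creep '[{"ax":0,"ay":0,"az":0,"tx":0,"ty":0,"tz":0,"fingers":0.03},{"ax":0,"ay":0,"az":0,"tx":0,"ty":0,"tz":0,"fingers":0.03},{"ax":0,"ay":0,"az":0,"tx":0,"ty":0,"tz":0,"fingers":0.03}]' 20
```

```text
time_s: 3.4
tcp_pos: [0.6367, -0.1505, 0.007]
eef_rot: [-88.3, 90.0, 3.0]
contact_force: [0.6, 0.2, 0.5]
gripper_width: 0.053
time_s: 3.7
tcp_pos: [0.6365, -0.1506, 0.0067]
eef_rot: [100.3, 90.0, -168.5]
contact_force: [-0.6, 0.2, 1.4]
gripper_width: 0.0429
```

```bash
python3 -m creep '[{"ax":0,"ay":0,"az":0,"tx":0,"ty":0,"tz":0,"fingers":0.06},{"ax":0,"ay":0,"az":0,"tx":0.002,"ty":0,"tz":0,"fingers":0.06},{"ax":0,"ay":0,"az":0,"tx":0.004,"ty":0,"tz":0,"fingers":0.06},{"ax":0,"ay":0,"az":0,"tx":0.004,"ty":0,"tz":0,"fingers":0.03},{"ax":0,"ay":0,"az":0,"tx":0.004,"ty":0,"tz":0,"fingers":0.03}]' 25; python3 -m creep '[{"ax":0,"ay":0,"az":0,"tx":0,"ty":0,"tz":0,"fingers":0.03},{"ax":0,"ay":0,"az":0,"tx":0,"ty":0,"tz":0,"fingers":0.03},{"ax":0,"ay":0,"az":0,"tx":0,"ty":0,"tz":0,"fingers":0.03},{"ax":0,"ay":0,"az":0,"tx":0,"ty":0,"tz":0,"fingers":0.03}]' 25
```

```text
time_s: 4.2
tcp_pos: [0.6364, -0.1506, 0.0023]
eef_rot: [94.8, 90.0, -173.9]
contact_force: [0.5, 0.6, 0.3]
gripper_width: 0.0493
time_s: 4.6
tcp_pos: [0.6365, -0.1506, 0.0025]
eef_rot: [53.6, 90.0, 144.8]
contact_force: [0.8, 0.9, -1.4]
gripper_width: 0.0428
```

```bash
python3 -m creep '[{"ax":0,"ay":0,"az":0,"tx":-0.005,"ty":0,"tz":0,"fingers":0.03},{"ax":0,"ay":0,"az":0,"tx":-0.015,"ty":0,"tz":0,"fingers":0.03},{"ax":0,"ay":0,"az":0,"tx":-0.035,"ty":0,"tz":0,"fingers":0.03},{"ax":0,"ay":0,"az":0,"tx":-0.06,"ty":0,"tz":0,"fingers":0.03},{"ax":0,"ay":0,"az":0,"tx":-0.085,"ty":0,"tz":0,"fingers":0.03}]'; python3 go.py .515 .3862 .1 180
python3 - <<'E'
from h import *
for n,w in(("scene",(120,120,320,270)),):
    c=cap(n); x0,y0,x1,y1=w; cv2.imwrite(f'pics/b_{n}.png',cv2.resize(c['pixels'][y0:y1,x0:x1],(600,450)))
E
```

```text
time_s: 5.1
tcp_pos: [0.6366, -0.1506, 0.0893]
eef_rot: [-110.8, 90.0, -19.6]
contact_force: [0.0, 0.4, -0.6]
gripper_width: 0.0433
t 5.1 tcp [ 0.6366 -0.1506  0.0893] phi -178.8 q [  4.  25. -12.   0. -53.  -3.] w 0.0433 F [ 0.   0.4 -0.6]
SHIFT tx ty tz [-0.0108  0.1099  0.5393] dist 0.55 TURN [ 1.2 -0.   0. ]
```

View pics/b_scene.png

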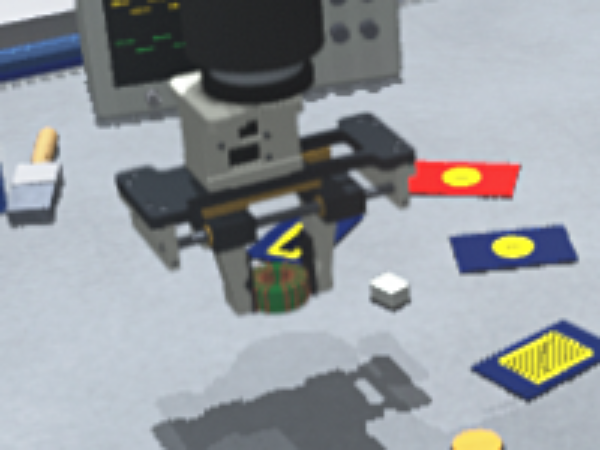

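The coil hangs level between the fingers (crop ~280,285).

```bash
python3 -m creep '[{"ax":0,"ay":0,"az":0,"tx":-0.002,"ty":0.003,"tz":0.018,"fingers":0.03},{"ax":0,"ay":0,"az":0,"tx":-0.004,"ty":0.011,"tz":0.055,"fingers":0.03},{"ax":0,"ay":0,"az":0,"tx":-0.006,"ty":0.02,"tz":0.1,"fingers":0.03},{"ax":0,"ay":0,"az":0,"tx":-0.008,"ty":0.029,"tz":0.145,"fingers":0.03},{"ax":0,"ay":0,"az":0,"tx":-0.01,"ty":0.038,"tz":0.19,"fingers":0.03}]';python3 -m creep '[{"ax":0,"ay":0,"az":0,"tx":0,"ty":0.009,"tz":0.045,"fingers":0.03},{"ax":0,"ay":0,"az":0,"tx":0,"ty":0.018,"tz":0.09,"fingers":0.03},{"ax":0,"ay":0,"az":0,"tx":0,"ty":0.027,"tz":0.135,"fingers":0.03},{"ax":0,"ay":0,"az":0,"tx":0,"ty":0.036,"tz":0.18,"fingers":0.03},{"ax":0,"ay":0,"az":0,"tx":0,"ty":0.045,"tz":0.225,"fingers":0.03}]'; python3 go.py .515 .3862 .1 180
```

```text
time_s: 5.65
tcp_pos: [0.5937, 0.0404, 0.0981]
eef_rot: [-62.4, 90.0, 28.8]
contact_force: [1.1, 0.5, -0.7]
gripper_width: 0.0431
time_s: 6.15
tcp_pos: [0.5436, 0.2647, 0.0982]
eef_rot: [-44.3, 90.0, 46.9]
contact_force: [0.8, -0.3, -0.2]
gripper_width: 0.0428
t 6.15 tcp [0.5436 0.2647 0.0982] phi -178.7 q [ 44.  20. -18.  -0. -52. -43.] w 0.0428 F [ 0.8 -0.3 -0.2]
SHIFT tx ty tz [-0.0018  0.0259  0.1221] dist 0.125 TURN [1.3 0.  0. ]
```

```bash
python3 -m creep '[{"ax":0,"ay":0,"az":0,"tx":0,"ty":0.009,"tz":0.045,"fingers":0.03},{"ax":0,"ay":0,"az":0,"tx":0,"ty":0.017,"tz":0.08,"fingers":0.03},{"ax":0,"ay":0,"az":0,"tx":0.005,"ty":0.022,"tz":0.105,"fingers":0.03},{"ax":0,"ay":0,"az":0,"tx":0.015,"ty":0.026,"tz":0.12,"fingers":0.03},{"ax":0,"ay":0,"az":0,"tx":0.03,"ty":0.026,"tz":0.123,"fingers":0.03}]';python3 -m creep '[{"ax":0,"ay":0,"az":0,"tx":0.015,"ty":0,"tz":0,"fingers":0.03},{"ax":0,"ay":0,"az":0,"tx":0.025,"ty":0,"tz":0,"fingers":0.03},{"ax":0,"ay":0,"az":0,"tx":0.03,"ty":0,"tz":0,"fingers":0.03},{"ax":0,"ay":0,"az":0,"tx":0.03,"ty":0,"tz":0,"fingers":0.03}]'; python3 go.py .515 .3862 .007 181.8
python3 - <<'E'
from h import *
for n,w in(("scene",(310,280,510,430)),("top",(80,130,280,280))):
    c=cap(n); x0,y0,x1,y1=w; cv2.imwrite(f'pics/c_{n}.png',cv2.resize(c['pixels'][y0:y1,x0:x1],(600,450)))
E
```

```text
time_s: 6.65
tcp_pos: [0.5155, 0.3869, 0.0676]
eef_rot: [-37.8, 89.9, 53.5]
contact_force: [-0.3, 1.2, -0.2]
gripper_width: 0.0429
time_s: 7.05
tcp_pos: [0.5159, 0.3838, 0.0366]
eef_rot: [141.4, 89.9, -127.4]
contact_force: [0.4, 0.3, -0.3]
gripper_width: 0.0431
t 7.05 tcp [0.5159 0.3838 0.0366] phi -178.8 q [ 54.  27. -16.  -0. -47. -53.] w 0.0431 F [ 0.4  0.3 -0.3]
SHIFT tx ty tz [0.0296 0.0008 0.0024] dist 0.03 TURN [-0.6 -0.1 -0.1]
```

View pics/c_scene.png

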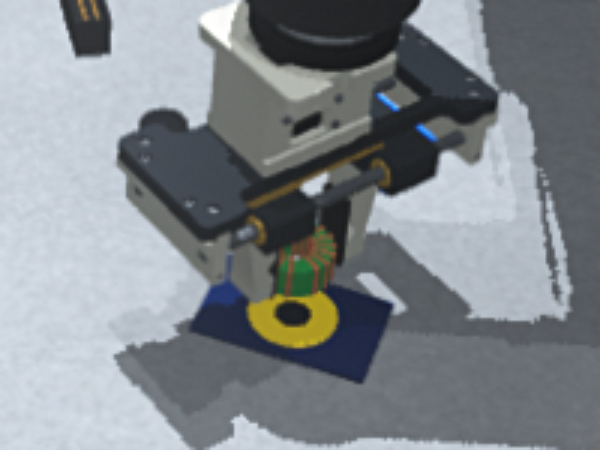

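```bash
python3 - <<'E'
from h import *
c=cap('scene'); x0,y0,x1,y1=380,335,450,395; cv2.imwrite('pics/d.png',cv2.resize(c['pixels'][y0:y1,x0:x1],(700,600),interpolation=cv2.INTER_CUBIC))
H=hsv(c); m=cv2.inRange(H,(35,90,40),(85,255,255)); px=maskpx(m,(395,350,430,385)); P=depth(c,px); print(len(px),P.mean(0),np.percentile(P,[3,97],axis=0).round(4))
print(pix(c,[.515,.3862,.034+.02]))
E
```

```text
84 [0.52905489 0.40656574 0.05636603] [[0.5182 0.3942 0.0376]
 [0.5287 0.4041 0.0573]]
[[409.59134955 362.69794973]]
```

View pics/d.png

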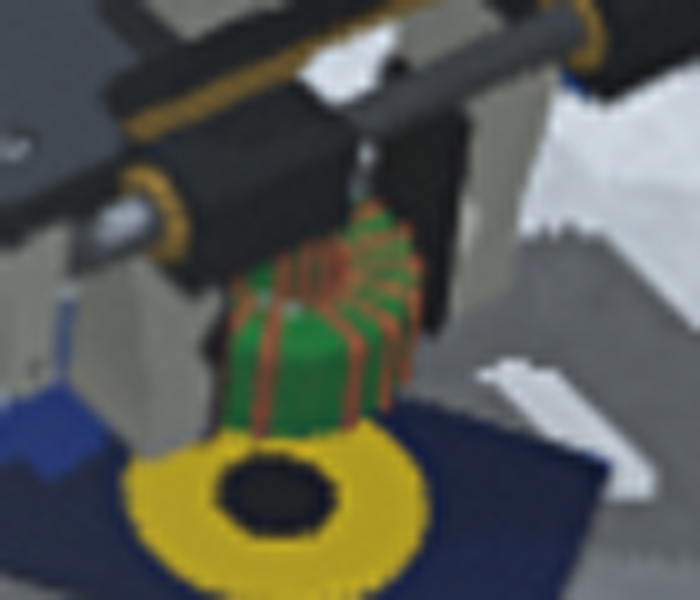

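Coil is level above its print. Lowering slowly.

```bash
python3 -m creep '[{"ax":0,"ay":0,"az":0,"tx":0.008,"ty":0,"tz":0.001,"fingers":0.03},{"ax":0,"ay":0,"az":0,"tx":0.016,"ty":0,"tz":0.002,"fingers":0.03},{"ax":0,"ay":0,"az":0,"tx":0.022,"ty":0,"tz":0.002,"fingers":0.03},{"ax":0,"ay":0,"az":0,"tx":0.026,"ty":0,"tz":0.002,"fingers":0.03},{"ax":0,"ay":0,"az":0,"tx":0.026,"ty":0,"tz":0.002,"fingers":0.03}]'; python3 go.py .515 .3862 .0065 181.8
```

```text
time_s: 7.7
tcp_pos: [0.5156, 0.3866, 0.0105]
eef_rot: [139.3, 89.9, -129.5]
contact_force: [-0.1, -0.7, -1.6]
gripper_width: 0.0427
t 7.7 tcp [0.5156 0.3866 0.0105] phi -178.8 q [ 54.  29. -17.  -0. -44. -53.] w 0.0427 F [-0.1 -0.7 -1.6]
SHIFT tx ty tz [ 0.004   0.0006 -0.0003] dist 0.004 TURN [-0.6 -0.1 -0.1]
```

```bash
python3 -m creep '[{"ax":0,"ay":0,"az":0,"tx":0.001,"ty":0,"tz":0,"fingers":0.03},{"ax":0,"ay":0,"az":0,"tx":0.002,"ty":0,"tz":0,"fingers":0.03},{"ax":0,"ay":0,"az":0,"tx":0.003,"ty":0,"tz":0,"fingers":0.03},{"ax":0,"ay":0,"az":0,"tx":0.003,"ty":0,"tz":0,"fingers":0.03}]'; python3 go.py .515 .3862 .0065 181.8
```

```text
time_s: 8.1
tcp_pos: [0.516, 0.387, 0.0086]
eef_rot: [-22.5, 90.0, 68.7]
contact_force: [0.9, 0.2, -0.4]
gripper_width: 0.043
t 8.1 tcp [0.516  0.387  0.0086] phi -178.8 q [ 54.  29. -17.  -0. -44. -53.] w 0.043 F [ 0.9  0.2 -0.4]
SHIFT tx ty tz [ 0.0021  0.001  -0.0008] dist 0.002 TURN [-0.6  0.   0. ]
```

```bash
python3 -m creep '[{"ax":0,"ay":0,"az":0,"tx":0.001,"ty":0,"tz":0,"fingers":0.03},{"ax":0,"ay":0,"az":0,"tx":0.002,"ty":0,"tz":0,"fingers":0.03},{"ax":0,"ay":0,"az":0,"tx":0.002,"ty":0,"tz":0,"fingers":0.03},{"ax":0,"ay":0,"az":0,"tx":0.002,"ty":0,"tz":0,"fingers":0.03}]'; python3 go.py .515 .3862 .0065 181.8
```

```text
time_s: 8.5
tcp_pos: [0.516, 0.3869, 0.0065]
eef_rot: [145.6, 90.0, -123.1]
contact_force: [-0.5, -0.0, -1.2]
gripper_width: 0.0432
t 8.5 tcp [0.516  0.3869 0.0065] phi -178.8 q [ 54.  30. -17.   0. -43. -53.] w 0.0432 F [-0.5 -0.  -1.2]
SHIFT tx ty tz [ 0.      0.001  -0.0007] dist 0.001 TURN [-0.6 -0.  -0. ]
```

```bash
python3 -m creep '[{"ax":0,"ay":0,"az":0,"tx":0.001,"ty":0,"tz":0,"fingers":0.03},{"ax":0,"ay":0,"az":0,"tx":0.001,"ty":0,"tz":0,"fingers":0.03},{"ax":0,"ay":0,"az":0,"tx":0.001,"ty":0,"tz":0,"fingers":0.03}]'; python3 go.py .515 .3862 .0065 181.8
```

```text
time_s: 8.8
tcp_pos: [0.516, 0.387, 0.0064]
eef_rot: [-69.6, 90.0, 21.6]
contact_force: [-2.4, -1.8, 6.4]
gripper_width: 0.0427
t 8.8 tcp [0.516  0.387  0.0064] phi -178.8 q [ 54.  30. -17.   0. -43. -53.] w 0.0427 F [-2.4 -1.8  6.4]
SHIFT tx ty tz [-0.0001  0.0011 -0.0008] dist 0.001 TURN [-0.6  0.   0. ]
```

Contact (6.4 N up). Release, then rise.

```bash
python3 -m creep '[{"ax":0,"ay":0,"az":0,"tx":0,"ty":0,"tz":0,"fingers":0.05},{"ax":0,"ay":0,"az":0,"tx":0,"ty":0,"tz":0,"fingers":0.07},{"ax":0,"ay":0,"az":0,"tx":0,"ty":0,"tz":0,"fingers":0.0876},{"ax":0,"ay":0,"az":0,"tx":0,"ty":0,"tz":0,"fingers":0.0876}]';python3 -m creep '[{"ax":0,"ay":0,"az":0,"tx":-0.008,"ty":0,"tz":0,"fingers":0.0876},{"ax":0,"ay":0,"az":0,"tx":-0.025,"ty":0,"tz":0,"fingers":0.0876},{"ax":0,"ay":0,"az":0,"tx":-0.05,"ty":0,"tz":0,"fingers":0.0876},{"ax":0,"ay":0,"az":0,"tx":-0.075,"ty":0,"tz":0,"fingers":0.0876},{"ax":0,"ay":0,"az":0,"tx":-0.085,"ty":0,"tz":0,"fingers":0.0876}]'; python3 go.py .3857 .299 .06 181.8
python3 - <<'E'
from h import *
c=cap('scene'); x0,y0,x1,y1=350,310,470,400; cv2.imwrite('pics/e.png',cv2.resize(c['pixels'][y0:y1,x0:x1],(800,600),interpolation=cv2.INTER_CUBIC))
E
```

```text
time_s: 9.2
tcp_pos: [0.516, 0.3869, 0.0054]
eef_rot: [146.5, 90.0, -122.2]
contact_force: [-0.8, -0.1, -0.2]
gripper_width: 0.0689
time_s: 9.7
tcp_pos: [0.5171, 0.388, 0.0938]
eef_rot: [-46.4, 89.8, 44.8]
contact_force: [0.5, 0.0, 0.8]
gripper_width: 0.0878
t 9.7 tcp [0.5171 0.388  0.0938] phi -178.7 q [ 54.  24. -13.   0. -53. -53.] w 0.0878 F [0.5 0.  0.8]
SHIFT tx ty tz [ 0.0332  0.1334 -0.0862] dist 0.162 TURN [-0.5  0.2  0.2]
```

View pics/e.png

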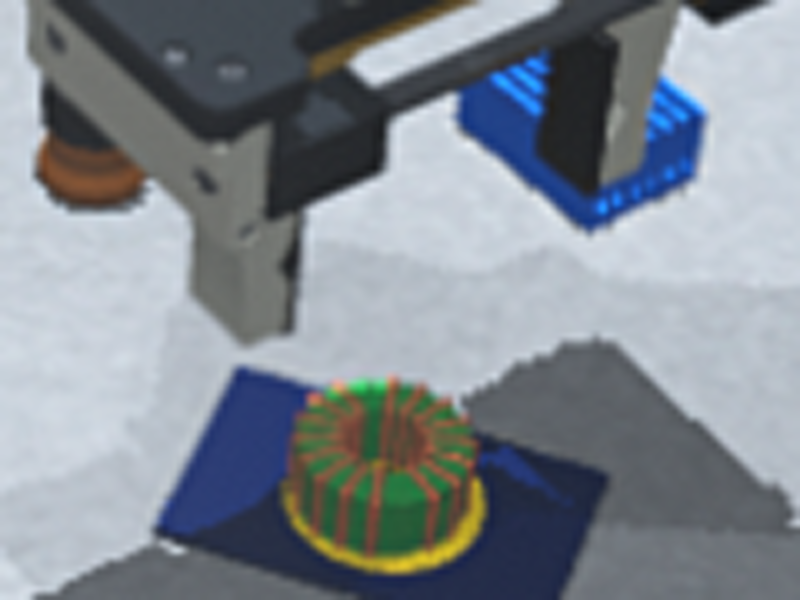

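Coil sits centred on its ring, with an even yellow rim. On to the heat sink.

```bash
python3 -m creep '[{"ax":0,"ay":0,"az":0,"tx":0,"ty":0.02,"tz":-0.013,"fingers":0.0876},{"ax":0,"ay":0,"az":0,"tx":0,"ty":0.055,"tz":-0.036,"fingers":0.0876},{"ax":0,"ay":0,"az":0,"tx":0.01,"ty":0.095,"tz":-0.062,"fingers":0.0876},{"ax":0,"ay":0,"az":0,"tx":0.025,"ty":0.124,"tz":-0.08,"fingers":0.0876},{"ax":0,"ay":0,"az":0,"tx":0.035,"ty":0.133,"tz":-0.086,"fingers":0.0876}]';python3 -m creep '[{"ax":0,"ay":0,"az":0,"tx":0,"ty":0,"tz":0,"fingers":0.0876},{"ax":0,"ay":0,"az":0,"tx":0,"ty":0,"tz":0,"fingers":0.0876}]'; python3 go.py .3857 .299 .004 181.8
python3 - <<'E'
from h import *
c=cap('scene'); x0,y0,x1,y1=370,260,490,350; cv2.imwrite('pics/f.png',cv2.resize(c['pixels'][y0:y1,x0:x1],(800,600),interpolation=cv2.INTER_CUBIC))
E
```

```text
time_s: 10.25
tcp_pos: [0.3817, 0.2948, 0.0544]
eef_rot: [129.0, 89.8, -139.8]
contact_force: [0.8, 1.8, 0.2]
gripper_width: 0.0876
time_s: 10.45
tcp_pos: [0.3852, 0.2986, 0.0557]
eef_rot: [-93.2, 90.0, -1.9]
contact_force: [0.1, -0.1, 1.0]
gripper_width: 0.0875
t 10.45 tcp [0.3852 0.2986 0.0557] phi -178.7 q [ 61.  14. -35.   0. -41. -60.] w 0.0875 F [ 0.1 -0.1  1. ]
SHIFT tx ty tz [ 0.0517 -0.0004  0.0003] dist 0.052 TURN [-0.5 -0.   0. ]
```

View pics/f.png

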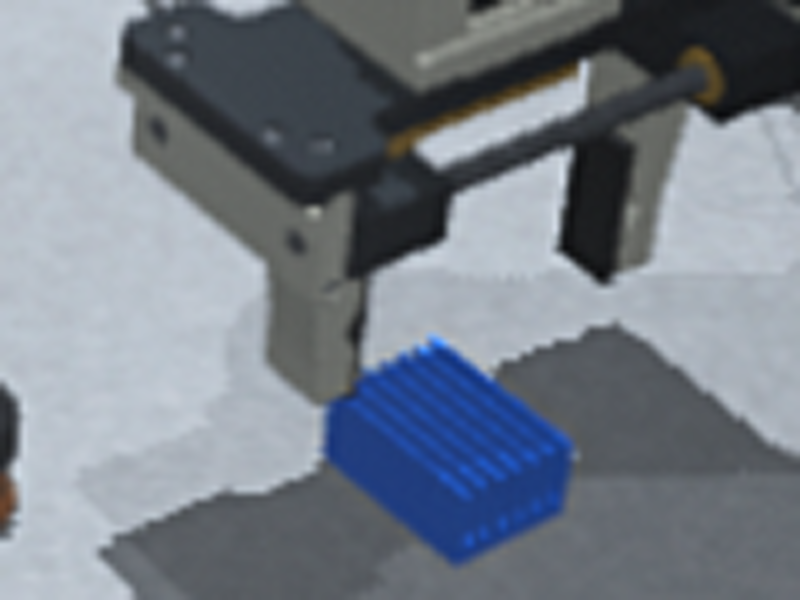

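```bash
python3 -m creep '[{"ax":0,"ay":0,"az":0,"tx":0.012,"ty":0,"tz":0,"fingers":0.0876},{"ax":0,"ay":0,"az":0,"tx":0.03,"ty":0,"tz":0,"fingers":0.0876},{"ax":0,"ay":0,"az":0,"tx":0.044,"ty":0,"tz":0,"fingers":0.0876},{"ax":0,"ay":0,"az":0,"tx":0.052,"ty":0,"tz":0,"fingers":0.0876},{"ax":0,"ay":0,"az":0,"tx":0.052,"ty":0,"tz":0,"fingers":0.0876}]';python3 -m creep '[{"ax":0,"ay":0,"az":0,"tx":0,"ty":0,"tz":0,"fingers":0.07},{"ax":0,"ay":0,"az":0,"tx":0,"ty":0,"tz":0,"fingers":0.05},{"ax":0,"ay":0,"az":0,"tx":0,"ty":0,"tz":0,"fingers":0.03},{"ax":0,"ay":0,"az":0,"tx":0,"ty":0,"tz":0,"fingers":0.03},{"ax":0,"ay":0,"az":0,"tx":0,"ty":0,"tz":0,"fingers":0.03}]' 25;python3 -m creep '[{"ax":0,"ay":0,"az":0,"tx":0,"ty":0,"tz":0,"fingers":0.03},{"ax":0,"ay":0,"az":0,"tx":0,"ty":0,"tz":0,"fingers":0.03},{"ax":0,"ay":0,"az":0,"tx":0,"ty":0,"tz":0,"fingers":0.03}]' 25
```

```text
time_s: 11.0
tcp_pos: [0.3851, 0.2981, 0.0027]
eef_rot: [150.1, 89.9, -118.7]
contact_force: [1.1, 0.5, -0.0]
gripper_width: 0.0876
time_s: 11.5
tcp_pos: [0.3849, 0.2983, 0.0039]
eef_rot: [-29.6, 90.0, 61.6]
contact_force: [0.6, 0.1, -0.0]
gripper_width: 0.0535
time_s: 11.8
tcp_pos: [0.3849, 0.2982, 0.0037]
eef_rot: [-53.4, 90.0, 37.8]
contact_force: [-0.6, -1.1, 2.0]
gripper_width: 0.04
```

```bash
python3 -m creep '[{"ax":0,"ay":0,"az":0,"tx":-0.005,"ty":0,"tz":0,"fingers":0.03},{"ax":0,"ay":0,"az":0,"tx":-0.015,"ty":0,"tz":0,"fingers":0.03},{"ax":0,"ay":0,"az":0,"tx":-0.035,"ty":0,"tz":0,"fingers":0.03},{"ax":0,"ay":0,"az":0,"tx":-0.065,"ty":0,"tz":0,"fingers":0.03},{"ax":0,"ay":0,"az":0,"tx":-0.095,"ty":0,"tz":0,"fingers":0.03}]'; python3 go.py .4455 -.1048 .1 105.4
python3 - <<'E'
from h import *
c=cap('scene'); x0,y0,x1,y1=370,220,490,310; cv2.imwrite('pics/g.png',cv2.resize(c['pixels'][y0:y1,x0:x1],(800,600),interpolation=cv2.INTER_CUBIC))
E
```

```text
time_s: 12.3
tcp_pos: [0.3846, 0.2978, 0.1]
eef_rot: [150.2, 90.0, -118.5]
contact_force: [1.5, 1.8, -1.4]
gripper_width: 0.0395
t 12.3 tcp [0.3846 0.2978 0.1   ] phi -178.8 q [ 61.  10. -32.   0. -48. -60.] w 0.0395 F [ 1.5  1.8 -1.4]
SHIFT tx ty tz [ 3.000e-04 -5.220e-02 -4.038e-01] dist 0.407 TURN [75.8 -0.   0. ]
```

View pics/g.png

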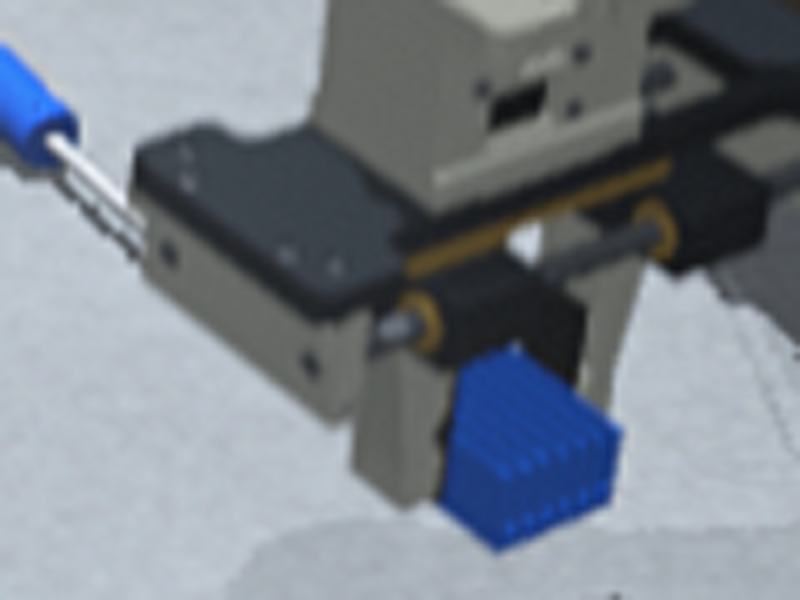

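```bash
python3 -m creep '[{"ax":4,"ay":0,"az":0,"tx":0,"ty":-0.01,"tz":-0.015,"fingers":0.03},{"ax":11,"ay":0,"az":0,"tx":0,"ty":-0.025,"tz":-0.045,"fingers":0.03},{"ax":18,"ay":0,"az":0,"tx":0,"ty":-0.04,"tz":-0.08,"fingers":0.03},{"ax":25,"ay":0,"az":0,"tx":0,"ty":-0.05,"tz":-0.12,"fingers":0.03},{"ax":32,"ay":0,"az":0,"tx":0,"ty":-0.055,"tz":-0.16,"fingers":0.03}]'; python3 go.py .4455 -.1048 .1 105.4
```

```text
time_s: 12.85
tcp_pos: [0.4439, 0.1381, 0.0992]
eef_rot: [-26.9, 89.9, 32.1]
contact_force: [0.4, -0.4, -0.9]
gripper_width: 0.0397
t 12.85 tcp [0.4439 0.1381 0.0992] phi 149.0 q [ 42.   8. -35.   0. -47. -73.] w 0.0397 F [ 0.4 -0.4 -0.9]
SHIFT tx ty tz [-0.0009 -0.1266 -0.2073] dist 0.243 TURN [43.6  0.1  0. ]
```

```bash
python3 -m creep '[{"ax":7.5,"ay":0,"az":0,"tx":0,"ty":-0.02,"tz":-0.034,"fingers":0.03},{"ax":15,"ay":0,"az":0,"tx":0,"ty":-0.041,"tz":-0.068,"fingers":0.03},{"ax":23,"ay":0,"az":0,"tx":0,"ty":-0.062,"tz":-0.102,"fingers":0.03},{"ax":30,"ay":0,"az":0,"tx":0,"ty":-0.083,"tz":-0.136,"fingers":0.03},{"ax":36,"ay":0,"az":0,"tx":0,"ty":-0.101,"tz":-0.165,"fingers":0.03}]'; python3 go.py .4455 -.1048 .06 105.4
```

```text
time_s: 13.35
tcp_pos: [0.4453, -0.0558, 0.0993]
eef_rot: [-2.8, 90.0, 20.2]
contact_force: [0.1, -0.0, -1.1]
gripper_width: 0.0399
t 13.35 tcp [ 0.4453 -0.0558  0.0993] phi 112.9 q [ 18.   7. -37.  -0. -46. -85.] w 0.0399 F [ 0.1 -0.  -1.1]
SHIFT tx ty tz [ 0.0392 -0.0452 -0.0189] dist 0.063 TURN [ 7.5  0.  -0. ]
```

```bash
python3 -m creep '[{"ax":4,"ay":0,"az":0,"tx":0.005,"ty":-0.022,"tz":-0.01,"fingers":0.03},{"ax":6.5,"ay":0,"az":0,"tx":0.014,"ty":-0.037,"tz":-0.016,"fingers":0.03},{"ax":7.5,"ay":0,"az":0,"tx":0.028,"ty":-0.045,"tz":-0.019,"fingers":0.03},{"ax":7.5,"ay":0,"az":0,"tx":0.037,"ty":-0.045,"tz":-0.019,"fingers":0.03},{"ax":7.5,"ay":0,"az":0,"tx":0.045,"ty":-0.045,"tz":-0.019,"fingers":0.03}]'; python3 -m creep '[{"ax":0,"ay":0,"az":0,"tx":0.008,"ty":0,"tz":0,"fingers":0.03},{"ax":0,"ay":0,"az":0,"tx":0.016,"ty":0,"tz":0,"fingers":0.03},{"ax":0,"ay":0,"az":0,"tx":0.018,"ty":0,"tz":0,"fingers":0.03},{"ax":0,"ay":0,"az":0,"tx":0.018,"ty":0,"tz":0,"fingers":0.03}]'; python3 go.py .4455 -.1048 .0085 105.4
python3 - <<'E'
from h import *
c=cap('scene'); x0,y0,x1,y1=240,180,360,270; cv2.imwrite('pics/i.png',cv2.resize(c['pixels'][y0:y1,x0:x1],(800,600),interpolation=cv2.INTER_CUBIC))
E
```

```text
time_s: 13.85
tcp_pos: [0.4459, -0.103, 0.0534]
eef_rot: [3.8, 90.0, 19.6]
contact_force: [-0.4, 0.8, -0.8]
gripper_width: 0.0395
time_s: 14.25
tcp_pos: [0.4458, -0.1027, 0.0353]
eef_rot: [177.2, 90.0, -167.1]
contact_force: [-0.0, 0.0, -0.2]
gripper_width: 0.04
t 14.25 tcp [ 0.4458 -0.1027  0.0353] phi 105.8 q [ 12.  13. -40.   0. -37. -86.] w 0.04 F [-0.   0.  -0.2]
SHIFT tx ty tz [ 0.0268 -0.002  -0.0008] dist 0.027 TURN [ 0.4 -0.  -0. ]
```

View pics/i.png

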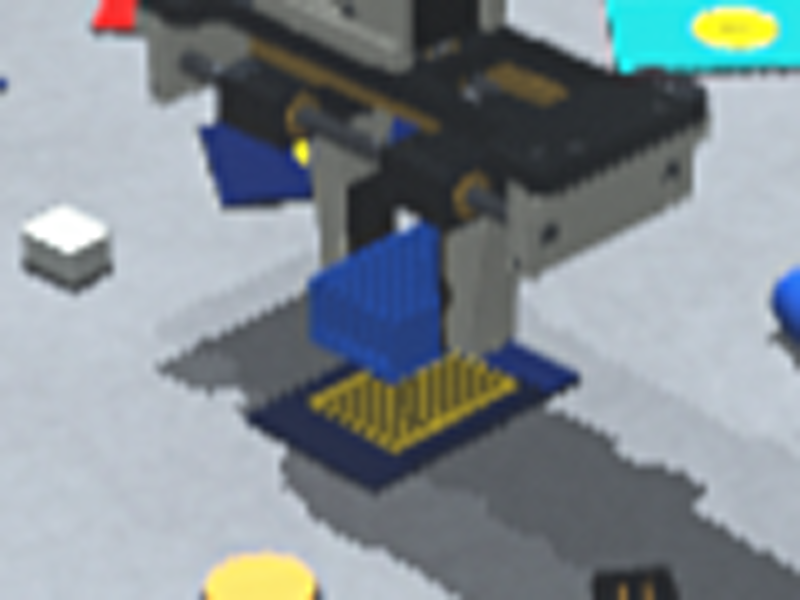

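Heat sink is parallel to and over its print. Lowering.

```bash
python3 -m creep '[{"ax":0,"ay":0,"az":0,"tx":0.007,"ty":-0.001,"tz":-0.001,"fingers":0.03},{"ax":0,"ay":0,"az":0,"tx":0.015,"ty":-0.002,"tz":-0.001,"fingers":0.03},{"ax":0,"ay":0,"az":0,"tx":0.022,"ty":-0.002,"tz":-0.001,"fingers":0.03},{"ax":0,"ay":0,"az":0,"tx":0.026,"ty":-0.002,"tz":-0.001,"fingers":0.03},{"ax":0,"ay":0,"az":0,"tx":0.026,"ty":-0.002,"tz":-0.001,"fingers":0.03}]'; python3 -m creep '[{"ax":0,"ay":0,"az":0,"tx":0,"ty":0,"tz":0,"fingers":0.03},{"ax":0,"ay":0,"az":0,"tx":0,"ty":0,"tz":0,"fingers":0.03}]'; python3 go.py .4455 -.1048 .0075 105.4
```

```text
time_s: 14.8
tcp_pos: [0.4449, -0.1053, 0.0087]
eef_rot: [174.5, 89.9, -169.8]
contact_force: [0.5, 0.5, -0.9]
gripper_width: 0.0399
time_s: 15.0
tcp_pos: [0.4457, -0.1051, 0.0097]
eef_rot: [-15.1, 90.0, 0.6]
contact_force: [-0.3, -0.7, -1.2]
gripper_width: 0.04
t 15.0 tcp [ 0.4457 -0.1051  0.0097] phi 105.7 q [ 11.  16. -41.   0. -33. -86.] w 0.04 F [-0.3 -0.7 -1.2]
SHIFT tx ty tz [ 0.0022  0.0003 -0.0001] dist 0.002 TURN [0.3 0.  0. ]
```

```bash
python3 -m creep '[{"ax":0,"ay":0,"az":0,"tx":0.001,"ty":0,"tz":0,"fingers":0.03},{"ax":0,"ay":0,"az":0,"tx":0.002,"ty":0,"tz":0,"fingers":0.03},{"ax":0,"ay":0,"az":0,"tx":0.002,"ty":0,"tz":0,"fingers":0.03},{"ax":0,"ay":0,"az":0,"tx":0.002,"ty":0,"tz":0,"fingers":0.03}]'
```

```text
time_s: 15.4
tcp_pos: [0.4457, -0.1051, 0.0077]
eef_rot: [-11.8, 90.0, 3.9]
contact_force: [0.0, 0.4, 1.4]
gripper_width: 0.0397
```

```bash
python3 -m creep '[{"ax":0,"ay":0,"az":0,"tx":0.001,"ty":0,"tz":0,"fingers":0.03},{"ax":0,"ay":0,"az":0,"tx":0.001,"ty":0,"tz":0,"fingers":0.03},{"ax":0,"ay":0,"az":0,"tx":0.001,"ty":0,"tz":0,"fingers":0.03}]'
```

```text
time_s: 15.7
tcp_pos: [0.4457, -0.1051, 0.0076]
eef_rot: [-21.9, 90.0, -6.1]
contact_force: [-4.9, 1.6, 17.7]
gripper_width: 0.0399
```

Firm contact (17.7 N); back 0.5 mm and release, then rise and turn toward the connector.

```bash
python3 -m creep '[{"ax":0,"ay":0,"az":0,"tx":-0.0005,"ty":0,"tz":0,"fingers":0.04},{"ax":0,"ay":0,"az":0,"tx":-0.0005,"ty":0,"tz":0,"fingers":0.05},{"ax":0,"ay":0,"az":0,"tx":-0.0005,"ty":0,"tz":0,"fingers":0.0876},{"ax":0,"ay":0,"az":0,"tx":-0.0005,"ty":0,"tz":0,"fingers":0.0876},{"ax":0,"ay":0,"az":0,"tx":-0.0005,"ty":0,"tz":0,"fingers":0.0876}]';python3 -m creep '[{"ax":0,"ay":0,"az":0,"tx":-0.008,"ty":0,"tz":0,"fingers":0.0876},{"ax":0,"ay":0,"az":0,"tx":-0.025,"ty":0,"tz":0,"fingers":0.0876},{"ax":0,"ay":0,"az":0,"tx":-0.05,"ty":0,"tz":0,"fingers":0.07},{"ax":0,"ay":0,"az":0,"tx":-0.075,"ty":0,"tz":0,"fingers":0.06},{"ax":0,"ay":0,"az":0,"tx":-0.085,"ty":0,"tz":0,"fingers":0.06}]'; python3 go.py .468 .089 .06 159
python3 - <<'E'
from h import *
c=cap('scene'); x0,y0,x1,y1=240,180,360,270; cv2.imwrite('pics/j.png',cv2.resize(c['pixels'][y0:y1,x0:x1],(800,600),interpolation=cv2.INTER_CUBIC))
E
```

```text
time_s: 16.2
tcp_pos: [0.4455, -0.1052, 0.0069]
eef_rot: [175.4, 90.0, -168.9]
contact_force: [-0.0, 0.4, -0.4]
gripper_width: 0.0663
time_s: 16.7
tcp_pos: [0.4468, -0.105, 0.0947]
eef_rot: [-10.8, 89.8, 4.9]
contact_force: [0.1, 0.8, -0.4]
gripper_width: 0.0692
t 16.7 tcp [ 0.4468 -0.105   0.0947] phi 105.8 q [ 11.   8. -36.   0. -46. -86.] w 0.0692 F [ 0.1  0.8 -0.4]
SHIFT tx ty tz [0.0349 0.181  0.073 ] dist 0.198 TURN [-53.2   0.2   0.1]
```

View pics/j.png

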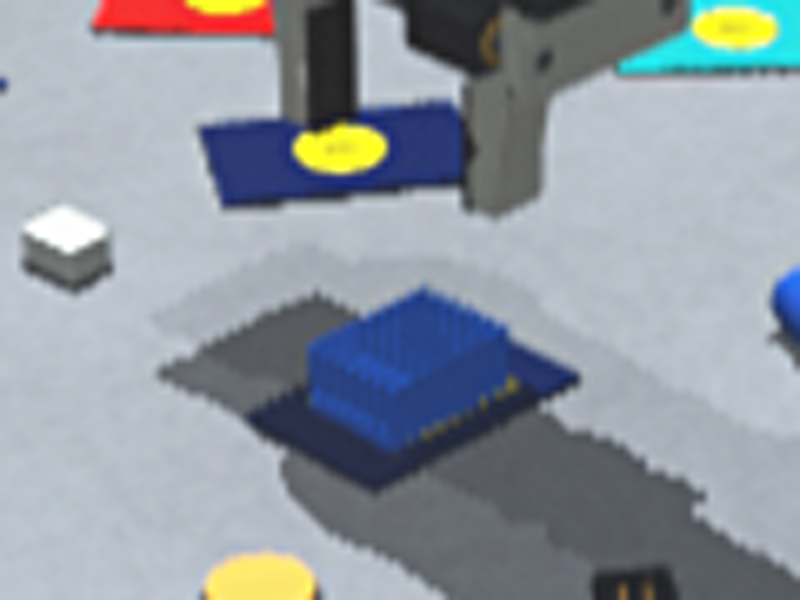

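Heat sink is square and centred on its print. Next the connector.

```bash
python3 -m creep '[{"ax":-6,"ay":0,"az":0,"tx":0,"ty":0.016,"tz":0.006,"fingers":0.07},{"ax":-14,"ay":0,"az":0,"tx":0,"ty":0.045,"tz":0.018,"fingers":0.07},{"ax":-22,"ay":0,"az":0,"tx":0,"ty":0.08,"tz":0.032,"fingers":0.07},{"ax":-30,"ay":0,"az":0,"tx":0,"ty":0.115,"tz":0.046,"fingers":0.07},{"ax":-38,"ay":0,"az":0,"tx":0,"ty":0.145,"tz":0.058,"fingers":0.07}]'; python3 go.py .468 .089 .06 159
```

```text
time_s: 17.25
tcp_pos: [0.4617, 0.0516, 0.0915]
eef_rot: [142.8, 90.0, -163.2]
contact_force: [0.9, -0.4, -0.5]
gripper_width: 0.0701
t 17.25 tcp [0.4617 0.0516 0.0915] phi 144.1 q [ 31.   9. -36.  -0. -46. -67.] w 0.0701 F [ 0.9 -0.4 -0.5]
SHIFT tx ty tz [0.0315 0.0168 0.034 ] dist 0.049 TURN [-14.9  -0.   -0. ]
```

```bash
python3 -m creep '[{"ax":-7,"ay":0,"az":0,"tx":0.004,"ty":0.009,"tz":0.018,"fingers":0.07},{"ax":-13,"ay":0,"az":0,"tx":0.012,"ty":0.015,"tz":0.03,"fingers":0.07},{"ax":-15,"ay":0,"az":0,"tx":0.024,"ty":0.017,"tz":0.034,"fingers":0.07},{"ax":-15,"ay":0,"az":0,"tx":0.031,"ty":0.017,"tz":0.034,"fingers":0.07},{"ax":-15,"ay":0,"az":0,"tx":0.031,"ty":0.017,"tz":0.034,"fingers":0.07}]'; python3 go.py .468 .089 .004 159
python3 - <<'E'
from h import *
c=cap('scene'); x0,y0,x1,y1=280,220,400,310; cv2.imwrite('pics/k.png',cv2.resize(c['pixels'][y0:y1,x0:x1],(800,600),interpolation=cv2.INTER_CUBIC))
E
```

```text
time_s: 17.75
tcp_pos: [0.4673, 0.0869, 0.0597]
eef_rot: [140.9, 89.8, -150.4]
contact_force: [0.0, -0.5, 0.6]
gripper_width: 0.0697
t 17.75 tcp [0.4673 0.0869 0.0597] phi 158.6 q [ 34.  13. -36.  -0. -41. -56.] w 0.0697 F [ 0.  -0.5  0.6]
SHIFT tx ty tz [ 0.0556 -0.      0.0023] dist 0.056 TURN [-0.4 -0.1 -0.1]
```

View pics/k.png

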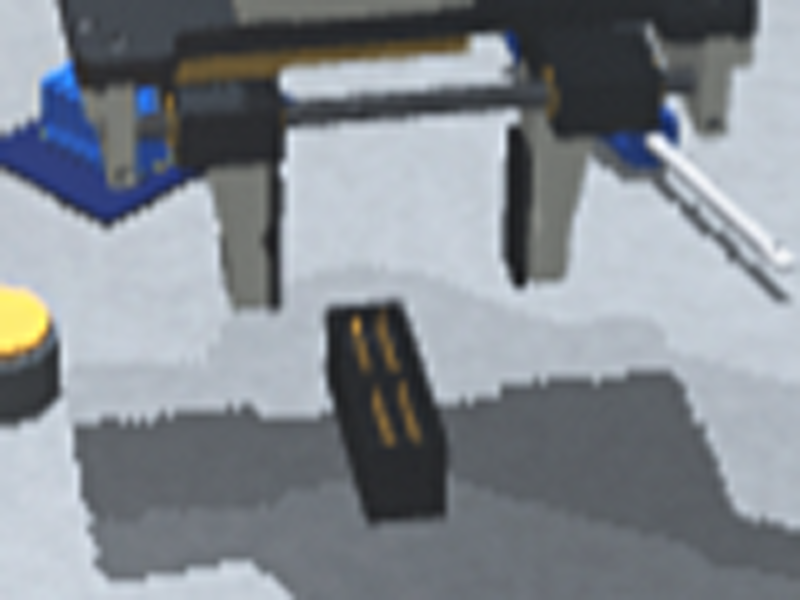

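```bash
python3 -m creep '[{"ax":0,"ay":0,"az":0,"tx":0.012,"ty":0,"tz":0.001,"fingers":0.07},{"ax":0,"ay":0,"az":0,"tx":0.03,"ty":0,"tz":0.001,"fingers":0.07},{"ax":0,"ay":0,"az":0,"tx":0.046,"ty":0,"tz":0.001,"fingers":0.07},{"ax":0,"ay":0,"az":0,"tx":0.054,"ty":0,"tz":0.001,"fingers":0.07},{"ax":0,"ay":0,"az":0,"tx":0.054,"ty":0,"tz":0.001,"fingers":0.07}]';python3 -m creep '[{"ax":0,"ay":0,"az":0,"tx":0,"ty":0,"tz":0,"fingers":0.06},{"ax":0,"ay":0,"az":0,"tx":0,"ty":0,"tz":0,"fingers":0.04},{"ax":0,"ay":0,"az":0,"tx":0,"ty":0,"tz":0,"fingers":0.015},{"ax":0,"ay":0,"az":0,"tx":0,"ty":0,"tz":0,"fingers":0.015},{"ax":0,"ay":0,"az":0,"tx":0,"ty":0,"tz":0,"fingers":0.015}]' 20;python3 -m creep '[{"ax":0,"ay":0,"az":0,"tx":0,"ty":0,"tz":0,"fingers":0.015},{"ax":0,"ay":0,"az":0,"tx":0,"ty":0,"tz":0,"fingers":0.015},{"ax":0,"ay":0,"az":0,"tx":0,"ty":0,"tz":0,"fingers":0.015}]' 20
```

```text
time_s: 18.3
tcp_pos: [0.4683, 0.0879, 0.0065]
eef_rot: [145.1, 89.9, -146.2]
contact_force: [0.8, -1.0, 0.0]
gripper_width: 0.0701
time_s: 18.8
tcp_pos: [0.469, 0.0887, 0.0074]
eef_rot: [-34.9, 90.0, 33.8]
contact_force: [0.5, -0.5, 0.6]
gripper_width: 0.0355
time_s: 19.1
tcp_pos: [0.4689, 0.0886, 0.0072]
eef_rot: [-44.0, 90.0, 24.7]
contact_force: [-1.2, -0.1, 2.0]
gripper_width: 0.0239
```

```bash
python3 -m creep '[{"ax":0,"ay":0,"az":0,"tx":-0.005,"ty":0,"tz":0,"fingers":0.015},{"ax":0,"ay":0,"az":0,"tx":-0.015,"ty":0,"tz":0,"fingers":0.015},{"ax":0,"ay":0,"az":0,"tx":-0.035,"ty":0,"tz":0,"fingers":0.015},{"ax":0,"ay":0,"az":0,"tx":-0.065,"ty":0,"tz":0,"fingers":0.015},{"ax":0,"ay":0,"az":0,"tx":-0.09,"ty":0,"tz":0,"fingers":0.015}]'; python3 go.py .5293 -.3838 .1 129.1
python3 - <<'E'
from h import *
c=cap('scene'); x0,y0,x1,y1=270,190,390,280; cv2.imwrite('pics/l.png',cv2.resize(c['pixels'][y0:y1,x0:x1],(800,600),interpolation=cv2.INTER_CUBIC))
E
```

```text
time_s: 19.6
tcp_pos: [0.4689, 0.0885, 0.0991]
eef_rot: [-52.6, 90.0, 16.1]
contact_force: [1.3, 1.2, -0.0]
gripper_width: 0.0239
t 19.6 tcp [0.4689 0.0885 0.0991] phi 158.7 q [ 34.   9. -34.   0. -47. -56.] w 0.0239 F [ 1.3  1.2 -0. ]
SHIFT tx ty tz [-0.001  -0.2276 -0.4183] dist 0.476 TURN [29.6  0.   0. ]
```

View pics/l.png

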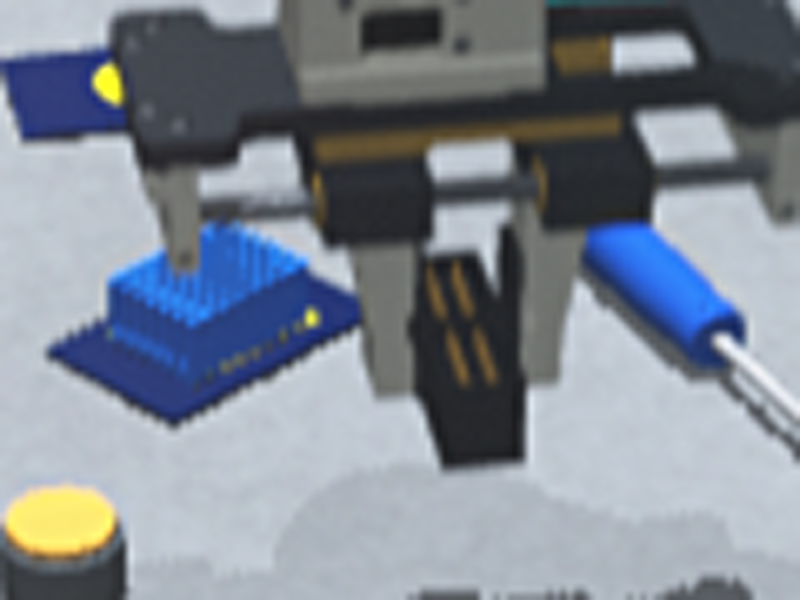

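Connector held level, and the heat sink still stands square. Carrying on.

```bash
python3 -m creep '[{"ax":1,"ay":0,"az":0,"tx":0,"ty":-0.008,"tz":-0.015,"fingers":0.015},{"ax":3,"ay":0,"az":0,"tx":0,"ty":-0.024,"tz":-0.044,"fingers":0.015},{"ax":6,"ay":0,"az":0,"tx":0,"ty":-0.043,"tz":-0.08,"fingers":0.015},{"ax":9,"ay":0,"az":0,"tx":0,"ty":-0.064,"tz":-0.118,"fingers":0.015},{"ax":12,"ay":0,"az":0,"tx":0,"ty":-0.085,"tz":-0.156,"fingers":0.015}]'; python3 go.py .5293 -.3838 .1 129.1
```

```text
time_s: 20.15
tcp_pos: [0.4916, -0.0891, 0.0979]
eef_rot: [-47.1, 89.9, 9.6]
contact_force: [1.0, 0.5, 0.2]
gripper_width: 0.0236
t 20.15 tcp [ 0.4916 -0.0891  0.0979] phi 146.7 q [ 12.  11. -31.   0. -48. -46.] w 0.0236 F [1.  0.5 0.2]
SHIFT tx ty tz [-0.0021 -0.1935 -0.2255] dist 0.297 TURN [17.6  0.   0. ]
```

```bash
python3 -m creep '[{"ax":3,"ay":0,"az":0,"tx":0,"ty":-0.028,"tz":-0.032,"fingers":0.015},{"ax":6,"ay":0,"az":0,"tx":0,"ty":-0.056,"tz":-0.065,"fingers":0.015},{"ax":9,"ay":0,"az":0,"tx":0,"ty":-0.084,"tz":-0.098,"fingers":0.015},{"ax":12,"ay":0,"az":0,"tx":0,"ty":-0.112,"tz":-0.131,"fingers":0.015},{"ax":15,"ay":0,"az":0,"tx":0,"ty":-0.14,"tz":-0.163,"fingers":0.015}]'; python3 go.py .5293 -.3838 .06 129.1
```

```text
time_s: 20.65
tcp_pos: [0.519, -0.3027, 0.0978]
eef_rot: [-51.6, 90.0, -10.0]
contact_force: [0.8, 1.2, -0.7]
gripper_width: 0.0242
t 20.65 tcp [ 0.519  -0.3027  0.0978] phi 131.6 q [-12.  20. -18.  -0. -52. -37.] w 0.0242 F [ 0.8  1.2 -0.7]
SHIFT tx ty tz [ 0.0378 -0.0675 -0.0462] dist 0.09 TURN [2.5 0.  0. ]
```

```bash
python3 -m creep '[{"ax":1,"ay":0,"az":0,"tx":0.003,"ty":-0.028,"tz":-0.019,"fingers":0.015},{"ax":2,"ay":0,"az":0,"tx":0.01,"ty":-0.05,"tz":-0.034,"fingers":0.015},{"ax":2.5,"ay":0,"az":0,"tx":0.02,"ty":-0.063,"tz":-0.043,"fingers":0.015},{"ax":2.5,"ay":0,"az":0,"tx":0.034,"ty":-0.067,"tz":-0.046,"fingers":0.015},{"ax":2.5,"ay":0,"az":0,"tx":0.045,"ty":-0.067,"tz":-0.046,"fingers":0.015}]';python3 -m creep '[{"ax":0,"ay":0,"az":0,"tx":0.007,"ty":0,"tz":0,"fingers":0.015},{"ax":0,"ay":0,"az":0,"tx":0.013,"ty":0,"tz":0,"fingers":0.015},{"ax":0,"ay":0,"az":0,"tx":0.013,"ty":0,"tz":0,"fingers":0.015},{"ax":0,"ay":0,"az":0,"tx":0.013,"ty":0,"tz":0,"fingers":0.015}]'; python3 go.py .5293 -.3838 .0125 129.1
python3 - <<'E'
from h import *
c=cap('scene'); x0,y0,x1,y1=160,140,280,230; cv2.imwrite('pics/m.png',cv2.resize(c['pixels'][y0:y1,x0:x1],(800,600),interpolation=cv2.INTER_CUBIC))
E
```

```text
time_s: 21.15
tcp_pos: [0.5286, -0.3812, 0.0507]
eef_rot: [105.2, 89.9, 144.3]
contact_force: [0.3, 0.3, -1.2]
gripper_width: 0.0236
time_s: 21.55
tcp_pos: [0.5297, -0.3809, 0.0394]
eef_rot: [-73.5, 90.0, -34.2]
contact_force: [-0.2, 0.3, -0.5]
gripper_width: 0.0242
t 21.55 tcp [ 0.5297 -0.3809  0.0394] phi 129.3 q [-19.  28. -15.   0. -48. -32.] w 0.0242 F [-0.2  0.3 -0.5]
SHIFT tx ty tz [ 0.0269 -0.002  -0.0022] dist 0.027 TURN [0.2 0.  0. ]
```

View pics/m.png

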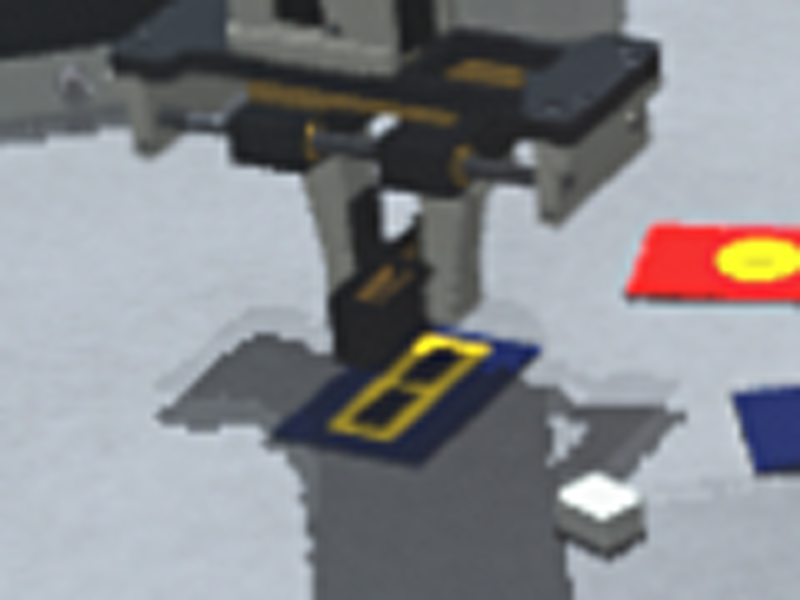

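Connector is parallel to its print, raised above it (crop ~380,320). Lowering.

```bash
python3 -m creep '[{"ax":0,"ay":0,"az":0,"tx":0.007,"ty":-0.001,"tz":-0.001,"fingers":0.015},{"ax":0,"ay":0,"az":0,"tx":0.015,"ty":-0.002,"tz":-0.002,"fingers":0.015},{"ax":0,"ay":0,"az":0,"tx":0.022,"ty":-0.002,"tz":-0.002,"fingers":0.015},{"ax":0,"ay":0,"az":0,"tx":0.026,"ty":-0.002,"tz":-0.002,"fingers":0.015},{"ax":0,"ay":0,"az":0,"tx":0.026,"ty":-0.002,"tz":-0.002,"fingers":0.015}]'; python3 -m creep '[{"ax":0,"ay":0,"az":0,"tx":0,"ty":0,"tz":0,"fingers":0.015},{"ax":0,"ay":0,"az":0,"tx":0,"ty":0,"tz":0,"fingers":0.015}]'; python3 go.py .5293 -.3838 .0112 129.1
```

```text
time_s: 22.1
tcp_pos: [0.5284, -0.384, 0.0119]
eef_rot: [119.0, 89.9, 158.2]
contact_force: [-0.5, 0.1, 0.5]
gripper_width: 0.0239
time_s: 22.3
tcp_pos: [0.5292, -0.3843, 0.0133]
eef_rot: [-69.5, 90.0, -30.3]
contact_force: [0.1, 0.2, 0.0]
gripper_width: 0.0242
t 22.3 tcp [ 0.5292 -0.3843  0.0133] phi 129.2 q [-19.  30. -15.   0. -45. -32.] w 0.0242 F [0.1 0.2 0. ]
SHIFT tx ty tz [0.0021 0.0003 0.0004] dist 0.002 TURN [0.1 0.  0. ]
```

```bash
python3 -m creep '[{"ax":0,"ay":0,"az":0,"tx":0.001,"ty":0,"tz":0,"fingers":0.015},{"ax":0,"ay":0,"az":0,"tx":0.002,"ty":0,"tz":0,"fingers":0.015},{"ax":0,"ay":0,"az":0,"tx":0.0024,"ty":0,"tz":0,"fingers":0.015},{"ax":0,"ay":0,"az":0,"tx":0.0024,"ty":0,"tz":0,"fingers":0.015},{"ax":0,"ay":0,"az":0,"tx":0.0024,"ty":0,"tz":0,"fingers":0.015}]'
```

```text
time_s: 22.8
tcp_pos: [0.5292, -0.3842, 0.0112]
eef_rot: [-72.8, 90.0, -33.5]
contact_force: [-1.4, 1.7, 5.6]
gripper_width: 0.0236
```

Contact at the expected height. Release and rise.

```bash
python3 -m creep '[{"ax":0,"ay":0,"az":0,"tx":0,"ty":0,"tz":0,"fingers":0.025},{"ax":0,"ay":0,"az":0,"tx":0,"ty":0,"tz":0,"fingers":0.035},{"ax":0,"ay":0,"az":0,"tx":0,"ty":0,"tz":0,"fingers":0.07},{"ax":0,"ay":0,"az":0,"tx":0,"ty":0,"tz":0,"fingers":0.07},{"ax":0,"ay":0,"az":0,"tx":0,"ty":0,"tz":0,"fingers":0.07}]';python3 -m creep '[{"ax":0,"ay":0,"az":0,"tx":-0.008,"ty":0,"tz":0,"fingers":0.07},{"ax":0,"ay":0,"az":0,"tx":-0.025,"ty":0,"tz":0,"fingers":0.07},{"ax":0,"ay":0,"az":0,"tx":-0.05,"ty":0,"tz":0,"fingers":0.07},{"ax":0,"ay":0,"az":0,"tx":-0.08,"ty":0,"tz":0,"fingers":0.07},{"ax":0,"ay":0,"az":0,"tx":-0.1,"ty":0,"tz":0,"fingers":0.07}]'; python3 go.py .652 .139 .11 129
python3 - <<'E'
from h import *
c=cap('scene'); x0,y0,x1,y1=160,140,280,230; cv2.imwrite('pics/n.png',cv2.resize(c['pixels'][y0:y1,x0:x1],(800,600),interpolation=cv2.INTER_CUBIC))
H=hsv(c)
# capacitor check in scene: top-face centre
m=cv2.inRange(H,(0,120,60),(10,255,255))|cv2.inRange(H,(170,120,60),(180,255,255)); px=maskpx(m,(250,300,285,340)); print(px.min(0),px.max(0), pix(c,[[.652,.139,.04],[.652,.139,0]]))
E
```

```text
time_s: 23.3
tcp_pos: [0.529, -0.3842, 0.0105]
eef_rot: [125.8, 90.0, 165.1]
contact_force: [-0.5, -1.0, 0.3]
gripper_width: 0.0517
time_s: 23.8
tcp_pos: [0.5297, -0.3846, 0.1135]
eef_rot: [-70.4, 89.9, -31.2]
contact_force: [0.3, -0.6, -0.3]
gripper_width: 0.0699
t 23.8 tcp [ 0.5297 -0.3846  0.1135] phi 129.2 q [-19.  24. -10.   0. -56. -32.] w 0.0699 F [ 0.3 -0.6 -0.3]
SHIFT tx ty tz [0.0031 0.3281 0.426 ] dist 0.538 TURN [0.2 0.  0.1]
[258 313] [273 334] [[266.00967756 313.31086895]
 [267.0907924  330.14955543]]
```

View pics/n.png

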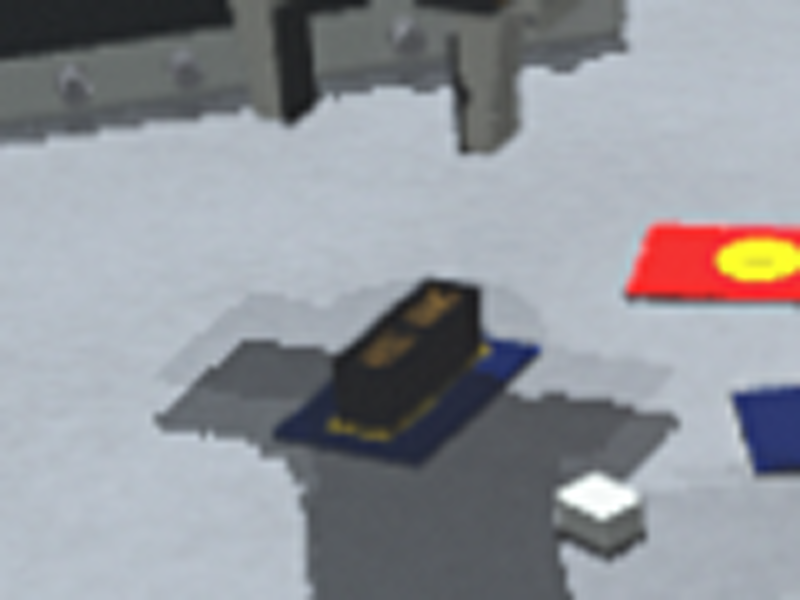

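Connector sits square on its print; I'll measure its centring at the end. Now the capacitor.

```bash
python3 -m creep '[{"ax":0,"ay":0,"az":0,"tx":0,"ty":0.012,"tz":0.016,"fingers":0.07},{"ax":0,"ay":0,"az":0,"tx":0,"ty":0.036,"tz":0.047,"fingers":0.07},{"ax":0,"ay":0,"az":0,"tx":0,"ty":0.064,"tz":0.083,"fingers":0.07},{"ax":0,"ay":0,"az":0,"tx":0,"ty":0.092,"tz":0.12,"fingers":0.07},{"ax":0,"ay":0,"az":0,"tx":0,"ty":0.12,"tz":0.156,"fingers":0.07}]'; python3 -m creep '[{"ax":0,"ay":0,"az":0,"tx":0,"ty":0.028,"tz":0.036,"fingers":0.07},{"ax":0,"ay":0,"az":0,"tx":0,"ty":0.056,"tz":0.073,"fingers":0.07},{"ax":0,"ay":0,"az":0,"tx":0,"ty":0.084,"tz":0.109,"fingers":0.07},{"ax":0,"ay":0,"az":0,"tx":0,"ty":0.112,"tz":0.145,"fingers":0.07},{"ax":0,"ay":0,"az":0,"tx":0,"ty":0.14,"tz":0.182,"fingers":0.07}]'; python3 go.py .652 .139 .075 129
```

```text
time_s: 24.35
tcp_pos: [0.5743, -0.191, 0.1113]
eef_rot: [-46.2, 90.0, -6.9]
contact_force: [2.0, -0.3, -0.6]
gripper_width: 0.07
time_s: 24.85
tcp_pos: [0.6266, 0.0329, 0.1114]
eef_rot: [-25.4, 90.0, 13.9]
contact_force: [0.5, -0.4, 0.6]
gripper_width: 0.0698
t 24.85 tcp [0.6266 0.0329 0.1114] phi 129.2 q [ 21.  21. -14.   0. -54. -72.] w 0.0698 F [ 0.5 -0.4  0.6]
SHIFT tx ty tz [0.0364 0.0661 0.0868] dist 0.115 TURN [0.2 0.  0. ]
```

```bash
python3 -m creep '[{"ax":0,"ay":0,"az":0,"tx":0.003,"ty":0.025,"tz":0.033,"fingers":0.07},{"ax":0,"ay":0,"az":0,"tx":0.01,"ty":0.047,"tz":0.062,"fingers":0.07},{"ax":0,"ay":0,"az":0,"tx":0.02,"ty":0.06,"tz":0.079,"fingers":0.07},{"ax":0,"ay":0,"az":0,"tx":0.031,"ty":0.066,"tz":0.087,"fingers":0.07},{"ax":0,"ay":0,"az":0,"tx":0.036,"ty":0.066,"tz":0.087,"fingers":0.07}]'; python3 -m creep '[{"ax":0,"ay":0,"az":0,"tx":0,"ty":0,"tz":0,"fingers":0.07},{"ax":0,"ay":0,"az":0,"tx":0,"ty":0,"tz":0,"fingers":0.07}]';python3 go.py .652 .139 .012 129
python3 - <<'E'
from h import *
c=cap('scene'); x0,y0,x1,y1=205,255,325,345; cv2.imwrite('pics/o.png',cv2.resize(c['pixels'][y0:y1,x0:x1],(800,600),interpolation=cv2.INTER_CUBIC))
E
```

```text
time_s: 25.35
tcp_pos: [0.6514, 0.1375, 0.073]
eef_rot: [160.9, 89.9, -159.8]
contact_force: [-0.3, -0.6, 0.2]
gripper_width: 0.0703
time_s: 25.55
tcp_pos: [0.6519, 0.1357, 0.0748]
eef_rot: [-172.0, 90.0, -132.9]
contact_force: [0.1, -0.5, 0.6]
gripper_width: 0.0699
t 25.55 tcp [0.6519 0.1357 0.0748] phi 129.2 q [ 29.  27. -11.   0. -52. -79.] w 0.0699 F [ 0.1 -0.5  0.6]
SHIFT tx ty tz [0.0628 0.0025 0.0022] dist 0.063 TURN [ 0.2 -0.   0. ]
```

View pics/o.png

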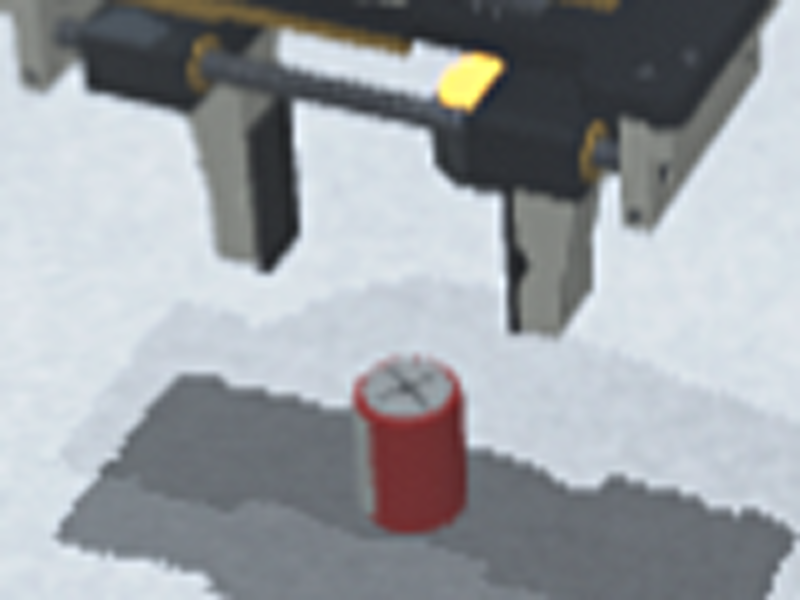

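```bash
python3 -m creep '[{"ax":0,"ay":0,"az":0,"tx":0.01,"ty":0.002,"tz":0.002,"fingers":0.07},{"ax":0,"ay":0,"az":0,"tx":0.027,"ty":0.002,"tz":0.002,"fingers":0.07},{"ax":0,"ay":0,"az":0,"tx":0.047,"ty":0.002,"tz":0.002,"fingers":0.07},{"ax":0,"ay":0,"az":0,"tx":0.06,"ty":0.002,"tz":0.002,"fingers":0.07},{"ax":0,"ay":0,"az":0,"tx":0.065,"ty":0.002,"tz":0.002,"fingers":0.07}]';python3 -m creep '[{"ax":0,"ay":0,"az":0,"tx":0,"ty":0,"tz":0,"fingers":0.06},{"ax":0,"ay":0,"az":0,"tx":0,"ty":0,"tz":0,"fingers":0.04},{"ax":0,"ay":0,"az":0,"tx":0,"ty":0,"tz":0,"fingers":0.02},{"ax":0,"ay":0,"az":0,"tx":0,"ty":0,"tz":0,"fingers":0.02},{"ax":0,"ay":0,"az":0,"tx":0,"ty":0,"tz":0,"fingers":0.02}]' 20;python3 -m creep '[{"ax":0,"ay":0,"az":0,"tx":0,"ty":0,"tz":0,"fingers":0.02},{"ax":0,"ay":0,"az":0,"tx":0,"ty":0,"tz":0,"fingers":0.02},{"ax":0,"ay":0,"az":0,"tx":0,"ty":0,"tz":0,"fingers":0.02}]' 20
```

```text
time_s: 26.1
tcp_pos: [0.6515, 0.1393, 0.0079]
eef_rot: [164.7, 89.9, -156.1]
contact_force: [-0.5, -0.8, 0.9]
gripper_width: 0.0702
time_s: 26.6
tcp_pos: [0.6526, 0.1401, 0.0102]
eef_rot: [-11.8, 89.9, 27.5]
contact_force: [-0.2, 0.2, -0.6]
gripper_width: 0.0358
time_s: 26.9
tcp_pos: [0.6526, 0.14, 0.0101]
eef_rot: [-25.6, 90.0, 13.7]
contact_force: [-1.3, 0.1, 3.6]
gripper_width: 0.0299
```

```bash
python3 -m creep '[{"ax":0,"ay":0,"az":0,"tx":-0.005,"ty":0,"tz":0,"fingers":0.02},{"ax":0,"ay":0,"az":0,"tx":-0.015,"ty":0,"tz":0,"fingers":0.02},{"ax":0,"ay":0,"az":0,"tx":-0.035,"ty":0,"tz":0,"fingers":0.02},{"ax":0,"ay":0,"az":0,"tx":-0.065,"ty":0,"tz":0,"fingers":0.02},{"ax":0,"ay":0,"az":0,"tx":-0.09,"ty":0,"tz":0,"fingers":0.02}]'; python3 go.py .3853 -.2735 .1 129
python3 - <<'E'
from h import *
c=cap('scene'); x0,y0,x1,y1=205,225,325,315; cv2.imwrite('pics/p.png',cv2.resize(c['pixels'][y0:y1,x0:x1],(800,600),interpolation=cv2.INTER_CUBIC))
E
```

```text
time_s: 27.4
tcp_pos: [0.6526, 0.1399, 0.1016]
eef_rot: [-34.2, 90.0, 5.1]
contact_force: [0.4, 0.2, -0.7]
gripper_width: 0.0298
t 27.4 tcp [0.6526 0.1399 0.1016] phi 129.2 q [ 29.  25.  -9.   0. -55. -80.] w 0.0298 F [ 0.4  0.2 -0.7]
SHIFT tx ty tz [ 0.0014 -0.1512 -0.4685] dist 0.492 TURN [0.2 0.  0. ]
```

View pics/p.png

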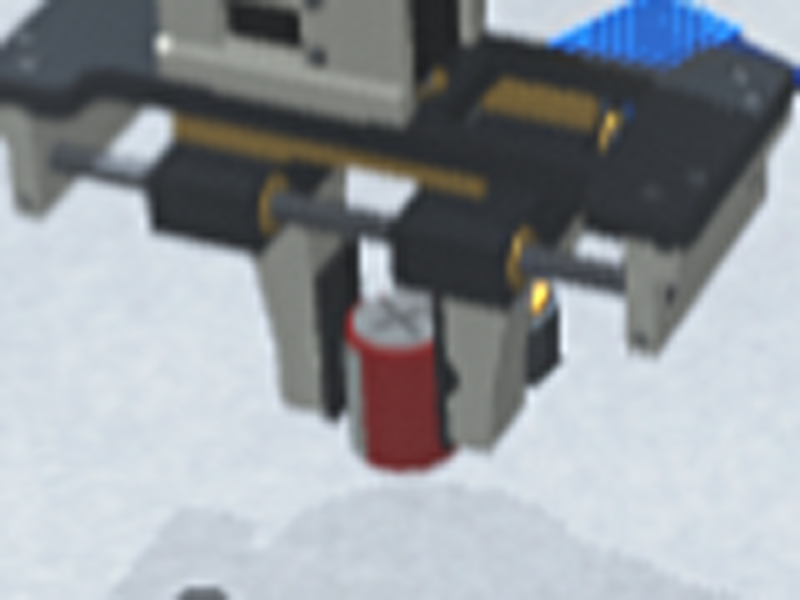

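```bash
python3 -m creep '[{"ax":0,"ay":0,"az":0,"tx":0,"ty":-0.005,"tz":-0.015,"fingers":0.02},{"ax":0,"ay":0,"az":0,"tx":0,"ty":-0.015,"tz":-0.045,"fingers":0.02},{"ax":0,"ay":0,"az":0,"tx":0,"ty":-0.028,"tz":-0.085,"fingers":0.02},{"ax":0,"ay":0,"az":0,"tx":0,"ty":-0.041,"tz":-0.126,"fingers":0.02},{"ax":0,"ay":0,"az":0,"tx":0,"ty":-0.055,"tz":-0.168,"fingers":0.02}]'; python3 -m creep '[{"ax":0,"ay":0,"az":0,"tx":0,"ty":-0.013,"tz":-0.042,"fingers":0.02},{"ax":0,"ay":0,"az":0,"tx":0,"ty":-0.027,"tz":-0.084,"fingers":0.02},{"ax":0,"ay":0,"az":0,"tx":0,"ty":-0.04,"tz":-0.126,"fingers":0.02},{"ax":0,"ay":0,"az":0,"tx":0,"ty":-0.054,"tz":-0.168,"fingers":0.02},{"ax":0,"ay":0,"az":0,"tx":0,"ty":-0.067,"tz":-0.208,"fingers":0.02}]';python3 go.py .3853 -.2735 .06 129
```

```text
time_s: 27.95
tcp_pos: [0.5553, -0.0103, 0.0995]
eef_rot: [148.6, 90.0, -172.2]
contact_force: [0.2, -0.3, -0.1]
gripper_width: 0.0292
time_s: 28.45
tcp_pos: [0.4363, -0.1937, 0.0998]
eef_rot: [54.8, 90.0, 94.0]
contact_force: [0.2, -0.4, -0.2]
gripper_width: 0.0295
t 28.45 tcp [ 0.4363 -0.1937  0.0998] phi 129.2 q [ -0.   9. -33.  -0. -47. -51.] w 0.0295 F [ 0.2 -0.4 -0.2]
SHIFT tx ty tz [ 0.0398 -0.0295 -0.09  ] dist 0.103 TURN [ 0.2  0.  -0. ]
```

```bash
python3 -m creep '[{"ax":0,"ay":0,"az":0,"tx":0.002,"ty":-0.012,"tz":-0.036,"fingers":0.02},{"ax":0,"ay":0,"az":0,"tx":0.008,"ty":-0.022,"tz":-0.066,"fingers":0.02},{"ax":0,"ay":0,"az":0,"tx":0.02,"ty":-0.028,"tz":-0.084,"fingers":0.02},{"ax":0,"ay":0,"az":0,"tx":0.032,"ty":-0.03,"tz":-0.09,"fingers":0.02},{"ax":0,"ay":0,"az":0,"tx":0.045,"ty":-0.03,"tz":-0.09,"fingers":0.02}]'; python3 -m creep '[{"ax":0,"ay":0,"az":0,"tx":0.01,"ty":0,"tz":0,"fingers":0.02},{"ax":0,"ay":0,"az":0,"tx":0.013,"ty":0,"tz":0,"fingers":0.02},{"ax":0,"ay":0,"az":0,"tx":0.013,"ty":0,"tz":0,"fingers":0.02}]';python3 go.py .3853 -.2735 .0155 129
python3 - <<'E'
from h import *
c=cap('scene'); x0,y0,x1,y1=230,140,350,230; cv2.imwrite('pics/q.png',cv2.resize(c['pixels'][y0:y1,x0:x1],(800,600),interpolation=cv2.INTER_CUBIC))
E
```

```text
time_s: 28.95
tcp_pos: [0.3862, -0.2734, 0.0544]
eef_rot: [3.1, 90.0, 42.2]
contact_force: [-0.2, 0.5, -0.8]
gripper_width: 0.0296
time_s: 29.25
tcp_pos: [0.3872, -0.2723, 0.0414]
eef_rot: [130.7, 89.9, 170.0]
contact_force: [-0.0, -0.7, -1.4]
gripper_width: 0.0296
t 29.25 tcp [ 0.3872 -0.2723  0.0414] phi 129.2 q [-11.  14. -38.   0. -38. -40.] w 0.0296 F [-0.  -0.7 -1.4]
SHIFT tx ty tz [ 0.0259  0.0003 -0.0022] dist 0.026 TURN [ 0.2 -0.  -0. ]
```

View pics/q.png

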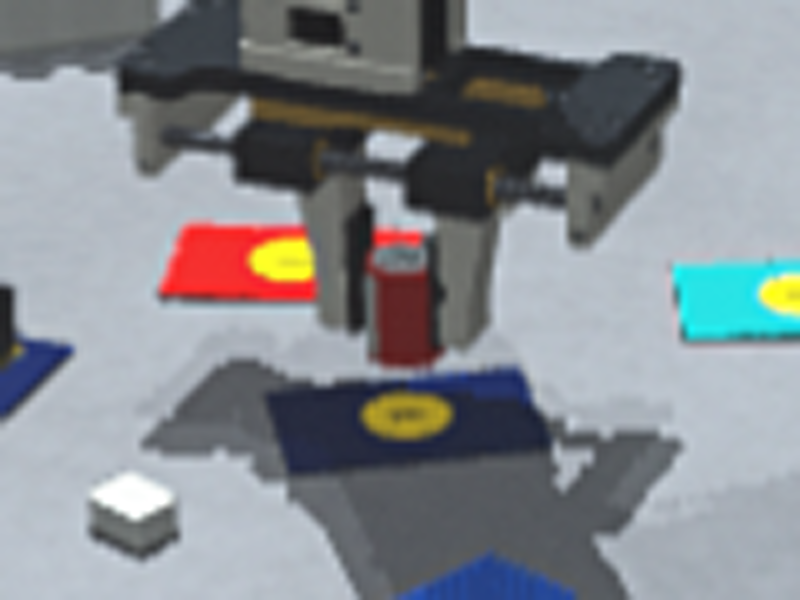

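```bash
python3 -m creep '[{"ax":0,"ay":0,"az":0,"tx":0.007,"ty":0,"tz":-0.001,"fingers":0.02},{"ax":0,"ay":0,"az":0,"tx":0.015,"ty":0,"tz":-0.002,"fingers":0.02},{"ax":0,"ay":0,"az":0,"tx":0.021,"ty":0,"tz":-0.002,"fingers":0.02},{"ax":0,"ay":0,"az":0,"tx":0.025,"ty":0,"tz":-0.002,"fingers":0.02},{"ax":0,"ay":0,"az":0,"tx":0.025,"ty":0,"tz":-0.002,"fingers":0.02}]'; python3 -m creep '[{"ax":0,"ay":0,"az":0,"tx":0,"ty":0,"tz":0,"fingers":0.02},{"ax":0,"ay":0,"az":0,"tx":0,"ty":0,"tz":0,"fingers":0.02}]'; python3 go.py .3853 -.2735 .0141 129
```

```text
time_s: 29.8
tcp_pos: [0.3855, -0.2736, 0.0159]
eef_rot: [127.3, 89.9, 166.5]
contact_force: [-0.9, 0.5, 0.3]
gripper_width: 0.0296
time_s: 30.0
tcp_pos: [0.3862, -0.2738, 0.0168]
eef_rot: [-59.8, 90.0, -20.5]
contact_force: [0.6, -1.1, 0.2]
gripper_width: 0.0301
t 30.0 tcp [ 0.3862 -0.2738  0.0168] phi 129.2 q [-11.  16. -39.   0. -35. -39.] w 0.0301 F [ 0.6 -1.1  0.2]
SHIFT tx ty tz [ 0.0027  0.0008 -0.0005] dist 0.003 TURN [0.2 0.  0. ]
```

```bash
python3 -m creep '[{"ax":0,"ay":0,"az":0,"tx":0.001,"ty":0,"tz":0,"fingers":0.02},{"ax":0,"ay":0,"az":0,"tx":0.002,"ty":0,"tz":0,"fingers":0.02},{"ax":0,"ay":0,"az":0,"tx":0.0028,"ty":0,"tz":0,"fingers":0.02},{"ax":0,"ay":0,"az":0,"tx":0.0028,"ty":0,"tz":0,"fingers":0.02},{"ax":0,"ay":0,"az":0,"tx":0.0028,"ty":0,"tz":0,"fingers":0.02}]'
```

```text
time_s: 30.5
tcp_pos: [0.386, -0.2738, 0.014]
eef_rot: [-63.4, 90.0, -24.2]
contact_force: [-0.6, 0.9, 3.0]
gripper_width: 0.0296
```

Contact at the expected height. Release and rise.

```bash
python3 -m creep '[{"ax":0,"ay":0,"az":0,"tx":0,"ty":0,"tz":0,"fingers":0.03},{"ax":0,"ay":0,"az":0,"tx":0,"ty":0,"tz":0,"fingers":0.04},{"ax":0,"ay":0,"az":0,"tx":0,"ty":0,"tz":0,"fingers":0.07},{"ax":0,"ay":0,"az":0,"tx":0,"ty":0,"tz":0,"fingers":0.07},{"ax":0,"ay":0,"az":0,"tx":0,"ty":0,"tz":0,"fingers":0.07}]';python3 -m creep '[{"ax":0,"ay":0,"az":0,"tx":-0.008,"ty":0,"tz":0,"fingers":0.07},{"ax":0,"ay":0,"az":0,"tx":-0.025,"ty":0,"tz":0,"fingers":0.07},{"ax":0,"ay":0,"az":0,"tx":-0.05,"ty":0,"tz":0,"fingers":0.07},{"ax":0,"ay":0,"az":0,"tx":-0.08,"ty":0,"tz":0,"fingers":0.07},{"ax":0,"ay":0,"az":0,"tx":-0.11,"ty":0,"tz":0,"fingers":0.07}]';python3 go.py .177 -.651 .25 129
```

```text
time_s: 31.0
tcp_pos: [0.3859, -0.2737, 0.0137]
eef_rot: [124.7, 90.0, 163.9]
contact_force: [-0.8, -0.9, -0.2]
gripper_width: 0.056
time_s: 31.5
tcp_pos: [0.3857, -0.2737, 0.1255]
eef_rot: [140.9, 90.0, -179.9]
contact_force: [1.1, 0.8, -0.2]
gripper_width: 0.0698
t 31.5 tcp [ 0.3857 -0.2737  0.1255] phi 129.2 q [-11.   7. -32.   0. -51. -39.] w 0.0698 F [ 1.1  0.8 -0.2]
SHIFT tx ty tz [-0.1245 -0.1603 -0.4003] dist 0.449 TURN [ 0.2 -0.  -0. ]
```

Moving back toward the start so the top camera can see everything.

```bash
python3 -m creep '[{"ax":0,"ay":0,"az":0,"tx":-0.02,"ty":-0.006,"tz":-0.01,"fingers":0.07},{"ax":0,"ay":0,"az":0,"tx":-0.04,"ty":-0.018,"tz":-0.035,"fingers":0.07},{"ax":0,"ay":0,"az":0,"tx":-0.055,"ty":-0.032,"tz":-0.07,"fingers":0.07},{"ax":0,"ay":0,"az":0,"tx":-0.07,"ty":-0.05,"tz":-0.11,"fingers":0.07},{"ax":0,"ay":0,"az":0,"tx":-0.08,"ty":-0.067,"tz":-0.15,"fingers":0.07}]'; python3 -m creep '[{"ax":0,"ay":0,"az":0,"tx":-0.01,"ty":-0.016,"tz":-0.04,"fingers":0.07},{"ax":0,"ay":0,"az":0,"tx":-0.02,"ty":-0.032,"tz":-0.08,"fingers":0.07},{"ax":0,"ay":0,"az":0,"tx":-0.03,"ty":-0.048,"tz":-0.12,"fingers":0.07},{"ax":0,"ay":0,"az":0,"tx":-0.04,"ty":-0.064,"tz":-0.16,"fingers":0.07},{"ax":0,"ay":0,"az":0,"tx":-0.044,"ty":-0.08,"tz":-0.2,"fingers":0.07}]'; python3 -m creep '[{"ax":0,"ay":0,"az":0,"tx":0,"ty":-0.006,"tz":-0.02,"fingers":0.07},{"ax":0,"ay":0,"az":0,"tx":0,"ty":-0.01,"tz":-0.03,"fingers":0.07},{"ax":0,"ay":0,"az":0,"tx":0,"ty":-0.01,"tz":-0.03,"fingers":0.07},{"ax":0,"ay":0,"az":0,"tx":0,"ty":-0.01,"tz":-0.03,"fingers":0.07}]'
python3 - <<'E'
from h import *
c=cap('top'); s=cap('scene')
cv2.imwrite('pics/endtop.png',c['pixels']); cv2.imwrite('pics/endscene.png',cv2.resize(s['pixels'][160:410,180:480],(720,600),interpolation=cv2.INTER_CUBIC))
ys,xs=np.mgrid[0:480,0:640]
for nm,k,W in(('top',c,dict(hs=(335,205,400,270),con=(455,170,520,240),coil=(125,175,190,235),cap=(415,235,465,300),tin=(300,170,345,205),jar=(200,195,235,225))),('scene',s,dict(hs=(275,215,330,255),con=(195,170,245,212),coil=(375,350,440,405),cap=(265,175,315,215),tin=(262,255,296,290),jar=(350,308,380,345)))):
    P=depth(k,np.c_[xs.ravel(),ys.ravel()]).reshape(480,640,3)
    hi=((P[...,2]>.014)&(P[...,2]<.06)).astype(np.uint8)
    for n,w in W.items():
        t=P[tuple(maskpx(hi,w)[:,::-1].T)]; zt=dict(hs=.029,con=.032,coil=.024,cap=.044,tin=.027,jar=.036)[n]
        t=t[t[:,2]>zt-.007]; print(nm,n,len(t),rect(t),t.mean(0).round(4),'z',np.percentile(t[:,2],[10,50,90]).round(4))
H=hsv(c); yel=cv2.inRange(H,(22,100,90),(38,255,255)); blue=cv2.inRange(H,(95,90,30),(130,255,255))
print('hs colour',rect(plane(c,maskpx(cv2.inRange(H,(95,120,100),(112,255,255)),(335,205,400,270)),.029)))
E
```

```text
time_s: 32.0
tcp_pos: [0.3117, -0.4219, 0.2061]
eef_rot: [-77.2, 89.9, -37.9]
contact_force: [0.5, 0.1, 0.6]
gripper_width: 0.0702
time_s: 32.5
tcp_pos: [0.2066, -0.6106, 0.2498]
eef_rot: [-102.8, 89.9, -63.5]
contact_force: [1.5, -0.3, -0.4]
gripper_width: 0.0705
time_s: 32.9
tcp_pos: [0.1911, -0.6351, 0.2479]
eef_rot: [51.1, 90.0, 90.3]
contact_force: [0.1, 0.7, 0.1]
gripper_width: 0.0699
top hs 224 (array([ 449.2, -102.2]), array([40.4, 53.9]), 17.4) [ 0.4488 -0.1022  0.0284] z [0.0241 0.0285 0.0323]
top con 240 (array([ 528.9, -381.8]), array([27.2, 77.9]), 38.9) [ 0.5283 -0.3827  0.0294] z [0.0256 0.029  0.0336]
top coil 245 (array([516.3, 386.2]), array([43.9, 45.5]), -5.7) [0.5154 0.3851 0.0245] z [0.0206 0.0246 0.0285]
top cap 145 (array([ 385.9, -272.4]), array([26.8, 30.3]), 89.7) [ 0.3856 -0.2722  0.0437] z [0.0402 0.044  0.0469]
top tin 222 (array([557.,   3.]), array([37.4, 37.7]), -45.8) [0.5568 0.0026 0.0259] z [0.0223 0.0255 0.0301]
top jar 143 (array([505.9, 241.1]), array([28.9, 29.7]), 15.8) [0.506  0.2414 0.0363] z [0.0321 0.0363 0.0396]
scene hs 289 (array([ 449.6, -101.3]), array([44.1, 61.9]), 17.3) [ 0.45   -0.0999  0.0267] z [0.0236 0.027  0.0293]
scene con 161 (array([ 529.4, -381. ]), array([27. , 81.9]), 41.5) [ 0.5296 -0.3805  0.0295] z [0.026  0.0291 0.0332]
scene coil 447 (array([516.1, 385.4]), array([45. , 46.9]), -16.6) [0.5174 0.3865 0.0233] z [0.0198 0.0236 0.0259]
scene cap 74 (array([ 386. , -269.5]), array([27.6, 35. ]), 61.7) [ 0.3864 -0.2689  0.0426] z [0.0397 0.0431 0.0453]
scene tin 191 (array([557.9,   4.1]), array([37.3, 38.5]), 31.3) [0.5591 0.0058 0.0263] z [0.0225 0.0267 0.0295]
scene jar 183 (array([506.5, 243. ]), array([28.7, 31.5]), 64.9) [0.5078 0.2445 0.0353] z [0.032  0.0357 0.0375]
hs colour (array([ 444. , -102.3]), array([57.9, 92.5]), 16.1)
```

View pics/endtop.png

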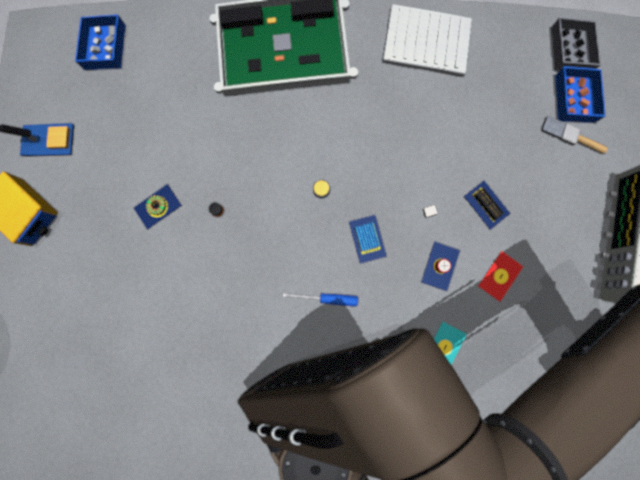

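View pics/endscene.png

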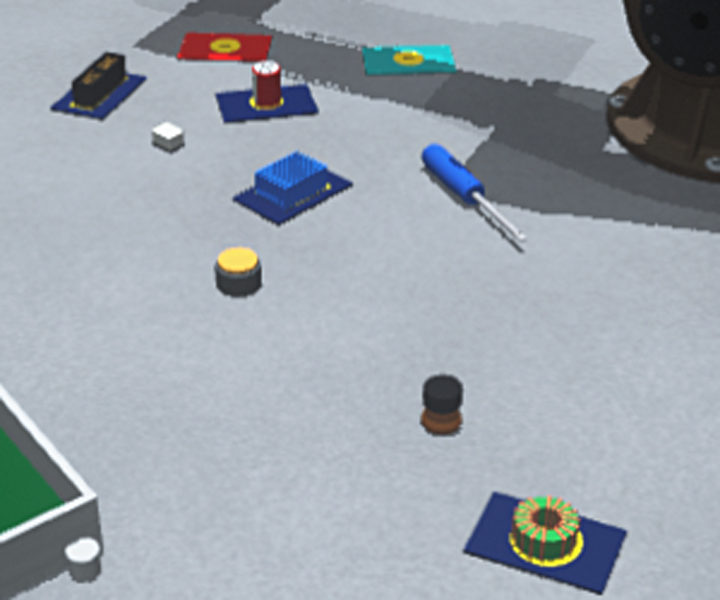

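Both views agree that every part is within about 5 mm of its print at the right height, and the jar and tin haven't moved. Handing in.

```bash
python3 -c "
from plant import order
print(order.close_job())"
```

```text
the job is handed in; nothing more can be done
None
```

The heat sink, connector, coil and capacitor each stand upright on their own blue pad. I lowered each one until the wrist felt contact, then released it. The job was handed in at about 33 s of the 118 s allowed, with no verdict reported.

In the last check, with the arm backed off, the two camera views agreed within a few mm:

| Part | Offset from print centre | Angle to print |
|---|---|---|
| Coil | about 1–2 mm | – |
| Capacitor | about 1–4 mm | – |
| Connector | about 2–3 mm | within 2.5° |
| Heat sink | about 4–5 mm, towards the far end of its pad | about 2° |

- **Limits:** these are inside the 12 mm and 0.26 rad (15°) limits. The heat sink is the least well centred.
- **Heights:** top-face heights match parts resting on the 4 mm pads, except that the connector's top read about 29 mm against 32 mm expected. It read low by the same amount before the move, when it stood on the bench.
- **Jar and tin:** in the top view both are within about 1 mm of where they began.
- **Failed measurement:** the colour-mask check of the heat sink picked up the pad as well, so I ignored it.

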